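Charge the shaker mill and latch its bar

ROBOT

A 6-joint arm with a two-finger parallel gripper is mounted at the origin on the work surface. World frame = base frame: x ahead of the robot, y to its left, z up, the work surface at z = 0. Lengths are in mm, angles in degrees, forces in N, time in s.
With the tool pointing down it reaches from about 300 to 950 mm from the base axis. Payload 3.1 kg.
Tool frame: the origin (TCP) lies at the very end of the fingers, on their centre line; the grasp point (between the pads) lies 19 mm behind it; y points along the fingers, z is the direction in which the jaws open and shut, and the axes are right-handed (so a half turn about y gives the same grasp; the last joint's range is limited). The gripper opens to 85 mm and grips with 20 to 120 N. Pads are 22 mm wide; open, the fingers measure 114 mm over their backs; the gripper's body (76 mm by 85 mm) begins 54 mm behind the grasp point. The pads swing forward as they close: fully open they stand 13 mm farther back than shut.
Start: joints at [-80.655, 17.653, 93.61, -0, 68.738, -3.994], TCP at [144.161, -608.153, 231.272] pointing down, gripper open.
Joint ranges: [-175.34, 175.34], [-45.06, 112.39], [2.9, 150.54], [-68.45, 248.45], [3.09, 151.38], [-168.51, 168.51]. Speed limits (degrees/s): [159.86, 159.86, 180, 180, 180, 180].

INTERFACE

Orientations are given as [roll, pitch, yaw] about the fixed x, y, z axes, in that order (R = Rz(yaw) Ry(pitch) Rx(roll)).
In Python, from bench import ctrl gives the robot as it stands.
- The arm moves only by the tool move_arm, never from a script. Its argument "increments" is a list of rows, each an object of numbers: "hand": the gripper command: -1 is fully open, 1 is shut, values between are in proportion; "x", "y", "z": the shift along the world's x, y, z in units of 25 mm (1.0 is 25 mm); "ax", "ay", "az": the turn, a rotation vector about the world's x, y, z in units of 6 degrees (1.0 is 6 degrees). A call has 1 to 10 rows; each row is the pose to reach, as a shift and turn from the pose commanded when the call began; what a row does not reach only later rows make up. A row lasts 1/12 s, in which the tool goes at most 41.7 mm and 7.16 degrees, less where a joint would pass 70% of its speed; a pose out of reach is approached as far as the arm can. A call with a gripper value outside its range is refused whole. The fingers move at their own pace and stop on an object; "newtons" is the grip in N (left out, the last holds). Time passes only in rows, so rows that repeat a pose let the fingers close. It gives the time, the measured TCP pose, the force and the opening at its end, in the units of the state.
- ctrl.sense(): the state, without advancing time (a new reading comes with each control period).
- ctrl.snapshot(name): name is "side" or "top"; returns a dict with "pixels" (480x640x3 uint8, red, green, blue), "range_z" (480x640 float32, mm along the optical axis (not along the pixel's ray), 0 where there is no reading), "K" (3x3 intrinsics, pixels), "k1" (the pictures are not rectified: a ray, as slopes to the right and down, at radius r is drawn at 1 + k1 r^2 times it, then the intrinsics apply), "rvec" (rotation vector, rad) and "tvec" (3), from world to camera coordinates, as OpenCV has them. Camera axes: x right, y down, z forward; pixel columns grow to the right and rows downward; lengths in mm; the calibration is good to about 2 mm. A picture is of the moment at which its call begins.
- ctrl.close_job(): hands the job in, once; it reports no verdict.
The state is a dict: "t": time; "joints": joint angles; "qd": joint speeds; "tau": joint torques, N m; "ee_pos": TCP position; "eef_rot": TCP orientation; "force": force on the tool from outside, world axes, zero at the start; "ft_torque": the same for the moment, N m; "width": finger opening in mm.
Only numpy, scipy, OpenCV 4.12 (cv2) and the standard library are available. Lean on these libraries where they do the work, as an engineer would, in place of code of your own. Each camera call takes 0.05 s, during which the arm holds its last target. There are 200 camera calls.

TASK

Charge the shaker mill: two or three of the cups on the black mat hold a ball, each to be tipped out over the raised walls into the mill's square well, without knocking a cup against the mill, and stand all three cups, emptied or already empty, upright on the aluminium tray. Once all the balls are in, swing the retaining bar across the well until it rests fully home in its catch. Leave the bottle, the tin and the brush where they are.

Things in the scene. Friction and masses are not known exactly. Their poses are not given: they have to be found in the camera images.
- mill: Fixed bench shaker mill: grey base plate 150 (x) by 135 (y) by 12 thick, carrying a square steel well. Origin under its centre on the bench; x points from the bar's pivot post to the catch. May stand turned about the vertical.
- well (a point): Centre of the well's floor, 12 above the bench. The well is 96 by 96 inside (sides along the mill's x and y), its walls 6 thick, their tops 63 above this floor (75 above the bench), all open above. Axes as the mill's.
- bar (a joint): Retaining bar, 132 long, 14 wide, level at 80 to 92 above the bench, swinging horizontally about the post outside the well's -x wall. 0 rad: closed, across the well along the mill's +x, in the catch bracket outside the +x wall, against its stop. Grows counter-clockwise from above as it opens to the mill's +y; limit 2.5, starts 1.65 to 1.95. Stays where it is left; under 1 N at the knob moves it.
- pivot (a point): On the bar's pivot axis, 86 above the bench, 64 to the -x side of the well's centre.
- bar_knob (a point): Middle of the upright round black knob on the bar, 100 from the pivot axis, diameter 18, 32 tall (92 to 124 above the bench; this point is at 108).
- mat: Flat black rubber mat, 360 (x) by 150 (y), 1.5 thick (cups on it stand effectively at bench height), where the three cups stand in a row along its x. To the left or the right of the mill. Origin at its centre on the bench.
- tray_top (a point): Centre of the upper face of the fixed aluminium drip tray, 6 above the bench, on the other side of the mill from the mat. Tray 370 (x) by 150 (y), 6 thick, with a rim 4 wide rising 6 above this face all round. x along the tray's length.
- cup0: Open tapered plastic cup, 80 tall, outside 50 across at the base and 68 at the rim, wall 3, floor 4 thick, 60 g. Holds one ball at the start, or is empty. Origin at the centre of its underside, z along its axis to the mouth.
- cup0_rim (a point): Centre of cup0's mouth, 80 above its origin along its axis.
- ball0_center (a point): Centre of the white ceramic milling ball, 38 in diameter, 110 g, that starts on the floor of cup0; rolls freely. May be absent: then cup0 is empty from the start.
- cup1: Open tapered plastic cup, 80 tall, outside 50 across at the base and 68 at the rim, wall 3, floor 4 thick, 60 g. Holds one ball at the start, or is empty. Origin at the centre of its underside, z along its axis to the mouth.
- cup1_rim (a point): Centre of cup1's mouth, 80 above its origin along its axis.
- ball1_center (a point): Centre of the white ceramic milling ball, 38 in diameter, 110 g, that starts on the floor of cup1; rolls freely. May be absent: then cup1 is empty from the start.
- cup2: Open tapered plastic cup, 80 tall, outside 50 across at the base and 68 at the rim, wall 3, floor 4 thick, 60 g. Holds one ball at the start, or is empty. Origin at the centre of its underside, z along its axis to the mouth.
- cup2_rim (a point): Centre of cup2's mouth, 80 above its origin along its axis.
- ball2_center (a point): Centre of the white ceramic milling ball, 38 in diameter, 110 g, that starts on the floor of cup2; rolls freely. May be absent: then cup2 is empty from the start.
- dropper: Small white bottle, 34 across, 85 tall, standing beyond the mill: a bystander. Origin at the centre of its underside.
- tin: Tin, 72 across, 75 tall, standing beyond the mill: a bystander. Origin at the centre of its underside.
- brush: Brush, 180 long, lying beyond the mill: a bystander. Origin on the bench under its middle.

How it is judged (in metres and radians):
On the way, in this order (a step that is already met when the one before it is completed fails the run):
1. a cup is tipped steeply with its mouth over the well (((angle between cup0's own z axis and vertical above 1.2 rad and horizontal distance between cup0_rim and well below 0.075 m and height (world z) of cup0_rim above 0.075 m) or (angle between cup1's own z axis and vertical above 1.2 rad and horizontal distance between cup1_rim and well below 0.075 m and height (world z) of cup1_rim above 0.075 m) or (angle between cup2's own z axis and vertical above 1.2 rad and horizontal distance between cup2_rim and well below 0.075 m and height (world z) of cup2_rim above 0.075 m))).
2. all the balls lie in the well while the bar is still open (x of ball0_center in the frame of well between -0.048 and 0.048 m and y of ball0_center in the frame of well between -0.048 and 0.048 m and z of each of ball0_center, ball1_center, ball2_center in the frame of well below 0.055 m and x of ball1_center in the frame of well between -0.048 and 0.048 m and y of ball1_center in the frame of well between -0.048 and 0.048 m and x of ball2_center in the frame of well between -0.048 and 0.048 m and y of ball2_center in the frame of well between -0.048 and 0.048 m and value of joint bar above 0.8 rad), for 0.2 s.
3. the bar rests in its catch (value of joint bar below 0.06 rad), for 0.2 s.
At the end, for the whole second after the job is handed in: Every ball lies in the well (centre within 48 mm of its middle along each side and less than 55 mm above its floor), every cup stands upright (within 0.1 rad) and still on the flat of the tray, and the bar is within 0.06 rad of closed (x of ball0_center in the frame of well between -0.048 and 0.048 m and y of ball0_center in the frame of well between -0.048 and 0.048 m and z of each of ball0_center, ball1_center, ball2_center in the frame of well below 0.055 m and x of ball1_center in the frame of well between -0.048 and 0.048 m and y of ball1_center in the frame of well between -0.048 and 0.048 m and x of ball2_center in the frame of well between -0.048 and 0.048 m and y of ball2_center in the frame of well between -0.048 and 0.048 m and x of cup0 in the frame of tray_top between -0.175 and 0.175 m and y of cup0 in the frame of tray_top between -0.065 and 0.065 m and z of each of cup0, cup1, cup2 in the frame of tray_top below 0.006 m and angle between each of cup0, cup1, cup2's own z axis and vertical below 0.1 rad and linear speed of each of cup0, cup1, cup2 below 0.03 m/s and x of cup1 in the frame of tray_top between -0.175 and 0.175 m and y of cup1 in the frame of tray_top between -0.065 and 0.065 m and x of cup2 in the frame of tray_top between -0.175 and 0.175 m and y of cup2 in the frame of tray_top between -0.065 and 0.065 m and value of joint bar below 0.06 rad); the robot touches nothing.
It fails at once if a cup is knocked against the mill (over 10 N) (contact force between any of cup0, cup1, cup2 and mill above 10 N).
It fails at once if the bottle, tin or brush is moved by more than 30 mm (distance of any of dropper, tin, brush from where it was at the start of the episode above 0.03 m).
Of ball0, ball1, ball2 only 2 to 3 are there at a start; the rules pass over those that are not, and their reading is None.
At some moment in a run one of cup0, cup1, cup2 may be knocked a few centimetres aside while the robot is not near it.
It also fails if it takes over 210 s, if anything falls off the work surface, if the arm or the gripper's body presses on something with over 40 N, if the wrist force passes 120 N, or if a joint passes its speed limit or range.

## Working session

There is one attempt and no reset: what is moved stays moved. The work goes in short steps, Python scripts to look and compute and a tool call to move; the robot and the scene stay as the last step left them, time stands still between calls to the robot, and variables do not carry over. Pictures are saved under pics/ and viewed, about 12 in all and at most 16, crops included, and the job is handed in when it is done.

Besides the shell and the picture viewer there is one more tool, called after ">>>" in YAML: its name, and indented under it one key for each argument. move_arm: Moves the arm, as the interface text tells. Its arguments: {"type":"object","properties":{"increments":{"type":"array"},"newtons":{"type":"number"}},"required":["increments"]}

```bash
mkdir -p pics; ls
cat > h.py <<'E'
import numpy as np, cv2
from bench import ctrl
def snap(n,save=None):
    s=ctrl.snapshot(n)
    if save: cv2.imwrite('pics/'+save,cv2.cvtColor(s['pixels'],cv2.COLOR_RGB2BGR))
    return s
def ray(s,uv):
    uv=np.atleast_2d(np.asarray(uv,float)); k=s['k1']
    D=np.array([k,0,0,0,0],float)
    n=cv2.undistortPoints(uv[:,None],np.asarray(s['K'],float),D)[:,0]
    R=cv2.Rodrigues(np.asarray(s['rvec'],float))[0]; t=np.asarray(s['tvec'],float).ravel()
    return -R.T@t, np.c_[n,np.ones(len(n))]@R
def plane(s,uv,z):
    c,d=ray(s,uv); return c+d*((z-c[2])/d[:,2])[:,None]
def depth(s,uv):
    uv=np.atleast_2d(uv); c,d=ray(s,uv)
    r=np.array([s['range_z'][int(v),int(u)] for u,v in uv]); return c+d*r[:,None]
def cloud(s):
    v,u=np.mgrid[:480,:640]; c,d=ray(s,np.c_[u.ravel(),v.ravel()])
    return (c+d*s['range_z'].reshape(-1,1)).reshape(480,640,3)
E
python3 - <<'E'
from h import *
for n in('top','side'):
    s=snap(n,n+'0.png'); print(n,s['K'],s['k1'],ray(s,[[320,240]]))
print(ctrl.sense())
a=cv2.imread('pics/top0.png');b=cv2.imread('pics/side0.png')
E
```

```text
pics
top [[453.76765565   0.         315.23557618]
 [  0.         453.76765565 240.50535806]
 [  0.           0.           1.        ]] -0.080642063936571 (array([ 476.90371978,   -4.62987755, 1103.50372995]), array([[ 0.08889101,  0.01752286, -0.99594318]]))
side [[471.82873622   0.         318.49631537]
 [  0.         471.82873622 237.29933177]
 [  0.           0.           1.        ]] -0.08908035571649703 (array([386.21921095, 504.27306899, 717.17379521]), array([[ 0.24259309, -0.58483761, -0.77405199]]))
{'t': 0.1, 'joints': array([-8.06559014e+01,  1.77014713e+01,  9.36832113e+01, -6.84864605e-04,
        6.87401114e+01, -3.99246291e+00]), 'qd': array([-0.00831375, -0.18587635, -0.16081443, -0.06837801, -0.14685677,
        0.01631903]), 'tau': array([-5.93666300e-04, -4.16408443e+01, -2.77644235e+01, -1.04994742e-04,
        4.00786332e-03, -7.72833658e-06]), 'ee_pos': array([ 144.02468436, -607.38571195,  230.13251102]), 'eef_rot': array([-9.01245355e+01,  8.05263537e-03, -1.66663198e+02]), 'force': array([-0.24840207,  0.29885321, -0.74404136]), 'ft_torque': array([-0.0217734 ,  0.05558622,  0.02915247]), 'width': 85.25049080989324}
```

View pics/top0.png

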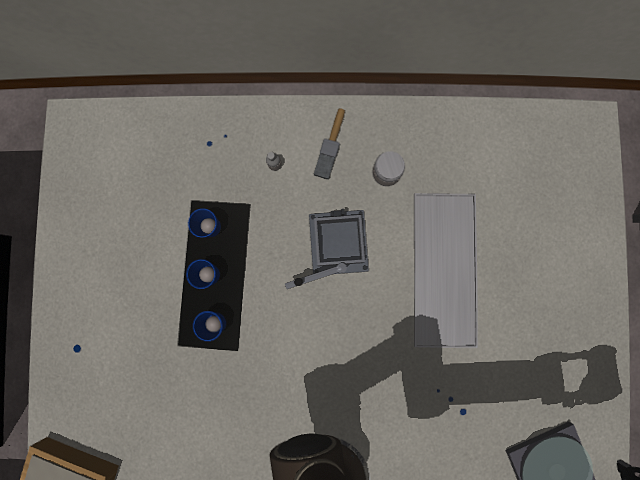

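View pics/side0.png

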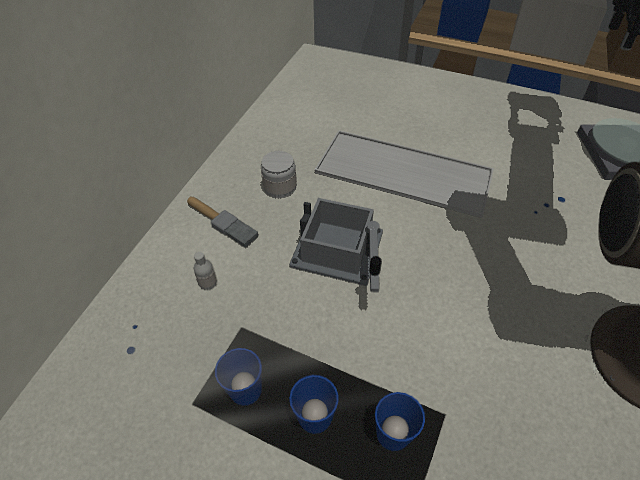

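Top view: mat with three cups at (204,223), (204,274) and (209,326), each holding a white ball. The mill is at (339,241), the bar is open toward the left with its knob at (298,281), and the tray is at (445,270). The side view agrees. Next I'll measure positions.

```bash
cat > meas.py <<'E'
from h import *
def cups(s,box=None):
    hsv=cv2.cvtColor(s['pixels'],cv2.COLOR_RGB2HSV)
    m=cv2.inRange(hsv,(105,120,40),(128,255,255)); C=cloud(s)
    m[(C[...,2]<20)|(C[...,2]>300)]=0
    m=cv2.morphologyEx(m,cv2.MORPH_CLOSE,np.ones((3,3)))
    out=[]
    for c in cv2.findContours(m,cv2.RETR_EXTERNAL,cv2.CHAIN_APPROX_NONE)[0]:
        if cv2.contourArea(c)<150: continue
        mm=np.zeros_like(m); cv2.drawContours(mm,[c],-1,255,-1)
        P=C[(mm>0)&(m>0)]; z=np.percentile(P[:,2],97); r=P[P[:,2]>z-8]
        (x,y),R=cv2.minEnclosingCircle(r[:,:2].astype(np.float32))
        out.append((round(x),round(y),round(z),round(R,1)))
    return out
E
python3 - <<'E'
from meas import *
for n in('top','side'): 
    s=snap(n); print(n,cups(s))
    C=cloud(s)
    # mill walls: z 70-78 in region
    X=C[...,0];Y=C[...,1];Z=C[...,2]
    g=(abs(X-475)<130)&(abs(Y+45)<130)
    w=C[g&(abs(Z-75)<3)]; print('wall',len(w),cv2.minAreaRect(w[:,:2].astype(np.float32)), np.median(w[:,2]))
    w=C[g&(Z>88)&(Z<130)]; print('bar',len(w),cv2.minAreaRect(w[:,:2].astype(np.float32)))
    k=C[g&(Z>112)&(Z<135)]; print('knob',len(k),np.median(k,0) if len(k) else'')
    hsv=cv2.cvtColor(s['pixels'],cv2.COLOR_RGB2HSV)
    if n=='top':
        print('tray',plane(s,[[415,195],[474,195],[476,346],[415,346]],12).round())
        print('mat',plane(s,[[191,201],[250,205],[238,350],[178,346]],1).round())
        print('wallcorners',depth(s,[[313,213],[363,212],[366,263],[314,268]]).round())
E
```

```text
top [(371, 267, 82, 33.6), (485, 156, 82, 160.9), (606, 286, 82, 34.0)]
wall 286 ((561.673095703125, -30.711193084716797), (91.5952377319336, 108.12384796142578), 4.623950004577637) 74.99470313191046
bar 409 ((488.659912109375, 20.129409790039062), (21.103389739990234, 137.5585174560547), 17.62213134765625)
knob 56 [474.05920614  58.89846626 123.13388199]
tray [[ 687. -215.   12.]
 [ 689. -360.   12.]
 [ 325. -360.   12.]
 [ 324. -214.   12.]]
mat [[670. 338.   1.]
 [660. 189.   1.]
 [306. 210.   1.]
 [312. 358.   1.]]
wallcorners [[642.  33.  -1.]
 [644. -89.  12.]
 [520. -97.  10.]
 [507.  28.  13.]]
side [(380, 370, 82, 134.6), (498, 412, 82, 144.9), (446, 381, 82, 137.1)]
wall 502 ((560.162353515625, -26.60580825805664), (94.36534118652344, 112.25236511230469), 2.942049741744995) 75.45008420641392
bar 611 ((490.2239990234375, 22.24505615234375), (21.394277572631836, 135.54722595214844), 17.66814422607422)
knob 131 [474.87823361  66.426211   123.63563099]
```

Run:
```python
import cv2
a=cv2.imread('pics/top0.png')[195:305,275:385]; b=cv2.imread('pics/side0.png')[190:310,280:400]
cv2.imwrite('pics/c1.png',cv2.hconcat([cv2.resize(a,(400,400),interpolation=2),cv2.resize(b,(400,400),interpolation=2)]))
```

```text
(no output)
```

View pics/c1.png

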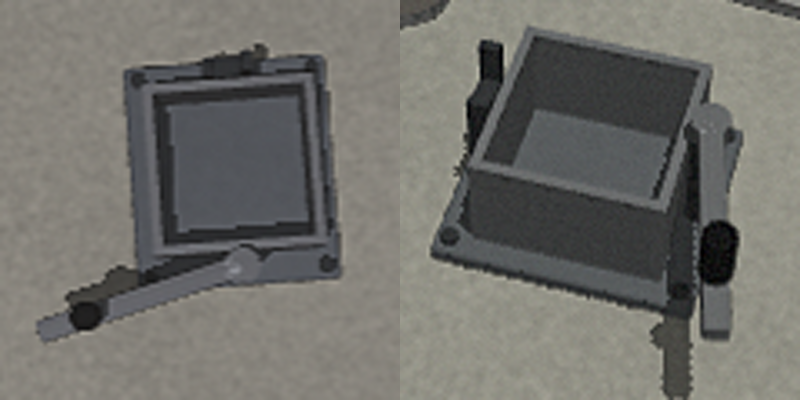

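The crop shows the mill's wall-top corners at about (313.5,218.4), (362.5,214.8), (365.8,261.0) and (316.3,264.3) in the top image. The catch is on the far (+x) side, and the pivot is near (342,268).

```bash
cat > meas.py <<'E'
from h import *
from scipy.optimize import least_squares
def cups(s):
    hsv=cv2.cvtColor(s['pixels'],cv2.COLOR_RGB2HSV); C=cloud(s)
    m=cv2.inRange(hsv,(105,120,40),(128,255,255)); m[(C[...,2]<20)|(C[...,2]>300)]=0
    n,l,st,_=cv2.connectedComponentsWithStats(m); out=[]
    for i in range(1,n):
        if st[i,4]<80: continue
        P=C[l==i]; z=np.percentile(P[:,2],95); r=P[P[:,2]>z-6][:,:2]
        f=least_squares(lambda p:np.hypot(*(r-p).T)-32.5,r.mean(0)+[5,0],loss='soft_l1').x
        out.append([*f.round(1),round(z)])
    return out
E
python3 - <<'E'
from meas import *
for n in('top','side'): 
    s=snap(n); print(n,cups(s)); C=cloud(s); X,Y,Z=C[...,0],C[...,1],C[...,2]
    g=(abs(X-570)<100)&(abs(Y+30)<100)
    w=C[g&(abs(Z-75)<2.5)]; print('wall',len(w),cv2.minAreaRect(w[:,:2].astype(np.float32)))
    g=(abs(X-480)<80)&(abs(Y-20)<110)
    k=C[g&(Z>118)&(Z<130)]; print('knob',len(k),k.mean(0))
    b=C[g&(abs(Z-92)<2.5)]; print('bar',len(b),cv2.minAreaRect(b[:,:2].astype(np.float32)),b[b[:,1].argmin()])
    if n=='top':print(plane(s,[[313.5,218.4],[362.5,214.8],[365.8,261],[316.3,264.3]],75).round(1))
s=snap('side'); hsv=cv2.cvtColor(s['pixels'],cv2.COLOR_RGB2HSV);print('tray side',plane(s,[[340,133],[491,170],[487,210],[315,168]],12).round())
E
```

```text
top [[np.float64(605.7), np.float64(285.5), 81], [np.float64(488.2), np.float64(284.3), 81], [np.float64(371.0), np.float64(266.1), 82]]
wall 423 ((576.5283203125, -29.393470764160156), (120.85301208496094, 107.8271484375), 4.830941677093506)
knob 55 [474.08392483  59.09163649 123.69535374]
bar 309 ((488.4054870605469, 22.399765014648438), (21.092199325561523, 142.2169189453125), 17.210905075073242) [505.28262126 -45.43189029  91.75068002]
[[618.1  28.9  75. ]
 [627.5 -82.9  75. ]
 [522.1 -90.8  75. ]
 [513.3  21.2  75. ]]
side [[np.float64(489.7), np.float64(288.1), 82], [np.float64(606.8), np.float64(288.5), 81], [np.float64(372.5), np.float64(269.4), 82]]
wall 740 ((576.0440673828125, -25.6910400390625), (125.5648422241211, 111.43279266357422), 5.345645904541016)
knob 104 [475.32845648  64.20757401 123.61857519]
bar 421 ((489.5370788574219, 26.041034698486328), (21.326494216918945, 144.3086700439453), 17.207609176635742) [508.98209028 -42.10712637  93.05819044]
tray side [[ 685. -352.   12.]
 [ 328. -352.   12.]
 [ 318. -226.   12.]
 [ 694. -216.   12.]]
```

```bash
cat > kin.py <<'E'
import numpy as np
from scipy.spatial.transform import Rotation as R
r=lambda a,d:R.from_euler(a,d,degrees=True)
Cst=(r('z',-80.655)*r('y',180)*r('z',-3.994)).inv()*r('xyz',[-90.,0,-166.66])
def tool(h,p,flip,roll):  # heading, pitch down, jaw flip, roll about tool axis
    y=np.array([np.cos(h)*np.cos(p),np.sin(h)*np.cos(p),-np.sin(p)])
    z=np.array([-np.sin(h),np.cos(h),0])*flip; x=np.cross(y,z)
    return R.from_rotvec(y*roll)*R.from_matrix(np.c_[x,y,z])
def wrist(T,j1,q):
    W=((r('z',j1)*r('y',q)).inv()*T*Cst.inv()).as_euler('ZYZ',degrees=True)
    a=[W, [W[0]+180,-W[1],W[2]+180]]
    return [((np.array(w)+180)%360-180).round() for w in a if w[1]>=0]
E
python3 - <<'E'
from kin import *
d=np.deg2rad
print(Cst.as_matrix().round(2))
for nm,h,j1,q in(('near',60,10,125),('mid',45,15,115),('mill',50,-15,110),('mill90',90,-30,110),('tray',60,-45,110),('tray0',0,-35,110)):
  for f in(1,-1):
    print(nm,h,f,[(ro,wrist(tool(d(h),d(20),f,d(ro)),j1,q)[0].tolist()) for ro in((0,-115,115) if 'mill' in nm else (0,))])
E
```

```text
[[-0.  0. -1.]
 [-1.  0.  0.]
 [ 0.  1.  0.]]
near 60 1 [(0, [95.0, 46.0, 150.0])]
near 60 -1 [(0, [95.0, 46.0, -30.0])]
mid 45 1 [(0, [94.0, 28.0, 164.0])]
mid 45 -1 [(0, [94.0, 28.0, -16.0])]
mill 50 1 [(0, [78.0, 61.0, 168.0]), (-115, [78.0, 61.0, 53.0]), (115, [78.0, 61.0, -77.0])]
mill 50 -1 [(0, [78.0, 61.0, -12.0]), (-115, [78.0, 61.0, -127.0]), (115, [78.0, 61.0, 103.0])]
mill90 90 1 [(0, [59.0, 109.0, 149.0]), (-115, [59.0, 109.0, 34.0]), (115, [59.0, 109.0, -96.0])]
mill90 90 -1 [(0, [59.0, 109.0, -31.0]), (-115, [59.0, 109.0, -146.0]), (115, [59.0, 109.0, 84.0])]
tray 60 1 [(0, [66.0, 96.0, 156.0])]
tray 60 -1 [(0, [66.0, 96.0, -24.0])]
tray0 0 1 [(0, [84.0, 33.0, 174.0])]
tray0 0 -1 [(0, [84.0, 33.0, -6.0])]
```

>>> move_arm:
  increments:
    - {"hand": -1,"z": 3,"x": 1}
    - {"x": 12,"y": 12,"z": 5,"az": 11.1}
    - {"x": 12,"y": 12,"z": 5,"az": 11.1}
    - {"x": 12,"y": 12,"z": 5,"az": 11.1}
    - {"x": 12,"y": 12,"z": 5,"az": 11.1}
    - {"x": 12,"y": 12,"z": 5,"az": 11.1}
    - {"x": 12,"y": 12,"z": 5,"az": 11.1}
    - {"x": 12,"y": 12,"z": 5,"az": 11.1}
    - {"x": 12,"y": 12,"z": 5,"az": 11.1}
    - {"x": 12,"y": 12,"z": 5,"az": 11.1}
  newtons: 30

```text
$.increments[0]: bad value
```

```bash
cat > st.py <<'E'
from h import *
s=ctrl.sense(); print(round(s['t'],2),s['joints'].round(1),s['ee_pos'].round(1),s['eef_rot'].round(1),s['force'].round(1),round(s['width'],1))
E
python3 st.py
```

```text
0.35 [-80.7  17.7  93.6   0.   68.7  -4. ] [ 144.1 -608.   231. ] [ -90.     0.  -166.7] [-0.3  0.2 -0.8] 85.0
```

>>> move_arm:
  increments:
    - {"hand": -1,"x": 1,"y": 0,"z": 3,"ax": 0,"ay": 0,"az": 0}
    - {"hand": -1,"x": 12,"y": 12,"z": 5,"ax": 0,"ay": 0,"az": 11.1}
    - {"hand": -1,"x": 12,"y": 12,"z": 5,"ax": 0,"ay": 0,"az": 11.1}
    - {"hand": -1,"x": 12,"y": 12,"z": 5,"ax": 0,"ay": 0,"az": 11.1}
    - {"hand": -1,"x": 12,"y": 12,"z": 5,"ax": 0,"ay": 0,"az": 11.1}
    - {"hand": -1,"x": 12,"y": 12,"z": 5,"ax": 0,"ay": 0,"az": 11.1}
    - {"hand": -1,"x": 12,"y": 12,"z": 5,"ax": 0,"ay": 0,"az": 11.1}
    - {"hand": -1,"x": 12,"y": 12,"z": 5,"ax": 0,"ay": 0,"az": 11.1}
    - {"hand": -1,"x": 12,"y": 12,"z": 5,"ax": 0,"ay": 0,"az": 11.1}
    - {"hand": -1,"x": 12,"y": 12,"z": 5,"ax": 0,"ay": 0,"az": 11.1}
  newtons: 30

```text
t: 1.18
ee_pos: [412.2, -341.0, 347.1]
eef_rot: [-90.0, -0.0, -101.9]
force: [1.7, -0.3, -0.1]
width: 85.4
```

```bash
python3 st.py
```

```text
1.18 [-44.3   2.6  97.8   0.   79.5 -32.4] [ 412.2 -341.   347.1] [ -90.    -0.  -101.9] [ 1.7 -0.3 -0.1] 85.4
```

```bash
cat > to.py <<'E'
# usage: to.py gx gy gz heading pitch roll  (grasp point; TCP 22 mm ahead)
import sys; from kin import *
from bench import ctrl
def inc(g,h,p,ro,s=None):
    s=s or ctrl.sense(); T=tool(*np.deg2rad([h,p]),-1,np.deg2rad(ro)); tcp=np.array(g)+22*T.as_matrix()[:,1]
    d=(T*R.from_euler('xyz',s['eef_rot'],degrees=True).inv()).as_rotvec(degrees=True)/6
    return ((tcp-s['ee_pos'])/25).round(2).tolist(), d.round(2).tolist(), 'rows',round(max(np.linalg.norm(tcp-s['ee_pos'])/41.7,np.linalg.norm(d)*6/7.16),1)
if __name__=='__main__':
    s=ctrl.sense(); print(s['t'],s['joints'].round(0),s['ee_pos'].round(0),s['force'].round(1),round(s['width'],1))
    a=list(map(float,sys.argv[1:]))
    for i in range(0,len(a),6): print(a[i:i+6],*inc(a[i:i+3],*a[i+3:i+6],s))
E
python3 to.py 340 80 250 80 20 0 354 170 42 80 20 0
```

```text
1.1833 [-44.   3.  98.   0.  80. -32.] [ 412. -341.  347.] [ 1.7 -0.3 -0.1] 85.4
[340.0, 80.0, 250.0, 80.0, 20.0, 0.0] [-2.74, 17.65, -4.19] [11.46, -2.21, 0.27] rows 11.0
[354.0, 170.0, 42.0, 80.0, 20.0, 0.0] [-2.18, 21.25, -12.51] [11.46, -2.21, 0.27] rows 14.8
```

>>> move_arm:
  increments:
    - {"hand": -1,"x": -2.7,"y": 17.6,"z": -4.2,"ax": 11.5,"ay": -2.2,"az": 0.3}
    - {"hand": -1,"x": -2.7,"y": 17.6,"z": -4.2,"ax": 11.5,"ay": -2.2,"az": 0.3}
    - {"hand": -1,"x": -2.7,"y": 17.6,"z": -4.2,"ax": 11.5,"ay": -2.2,"az": 0.3}
    - {"hand": -1,"x": -2.7,"y": 17.6,"z": -4.2,"ax": 11.5,"ay": -2.2,"az": 0.3}
    - {"hand": -1,"x": -2.7,"y": 17.6,"z": -4.2,"ax": 11.5,"ay": -2.2,"az": 0.3}
    - {"hand": -1,"x": -2.7,"y": 17.6,"z": -4.2,"ax": 11.5,"ay": -2.2,"az": 0.3}
    - {"hand": -1,"x": -2.7,"y": 17.6,"z": -4.2,"ax": 11.5,"ay": -2.2,"az": 0.3}
    - {"hand": -1,"x": -2.7,"y": 17.6,"z": -4.2,"ax": 11.5,"ay": -2.2,"az": 0.3}
    - {"hand": -1,"x": -2.7,"y": 17.6,"z": -4.2,"ax": 11.5,"ay": -2.2,"az": 0.3}
    - {"hand": -1,"x": -2.7,"y": 17.6,"z": -4.2,"ax": 11.5,"ay": -2.2,"az": 0.3}

```text
t: 2.02
ee_pos: [349.9, 58.8, 250.6]
eef_rot: [-90.6, 70.4, -100.7]
force: [1.7, 0.0, -0.1]
width: 85.1
```

```bash
python3 to.py 354 170 120 80 20 0 354 170 42 80 20 0; python3 -c "
from meas import *
print(cups(snap('side')))"
```

```text
2.0167 [-45.   9. 132.  51.  94. -59.] [350.  59. 251.] [ 1.7  0.  -0.1] 85.1
[354.0, 170.0, 120.0, 80.0, 20.0, 0.0] [0.31, 5.26, -5.52] [-0.07, -0.02, 0.01] rows 4.6
[354.0, 170.0, 42.0, 80.0, 20.0, 0.0] [0.31, 5.26, -8.64] [-0.07, -0.02, 0.01] rows 6.1
[[np.float64(489.7), np.float64(288.1), 82], [np.float64(606.8), np.float64(288.5), 82], [np.float64(372.5), np.float64(269.4), 82]]
```

>>> move_arm:
  increments:
    - {"hand": -1,"x": 0.3,"y": 1.7,"z": -1,"ax": 0,"ay": 0,"az": 0}
    - {"hand": -1,"x": 0.3,"y": 3,"z": -2,"ax": 0,"ay": 0,"az": 0}
    - {"hand": -1,"x": 0.3,"y": 4.5,"z": -3,"ax": 0,"ay": 0,"az": 0}
    - {"hand": -1,"x": 0.3,"y": 5,"z": -4.5,"ax": 0,"ay": 0,"az": 0}
    - {"hand": -1,"x": 0.3,"y": 5,"z": -6,"ax": 0,"ay": 0,"az": 0}
    - {"hand": -1,"x": 0.3,"y": 5,"z": -7.5,"ax": 0,"ay": 0,"az": 0}
    - {"hand": -1,"x": 0.3,"y": 5,"z": -8.5,"ax": 0,"ay": 0,"az": 0}
    - {"hand": -1,"x": 0.3,"y": 5,"z": -8.5,"ax": 0,"ay": 0,"az": 0}
    - {"hand": -1,"x": 0.3,"y": 5,"z": -8.5,"ax": 0,"ay": 0,"az": 0}

```text
t: 2.82
ee_pos: [356.8, 183.5, 37.9]
eef_rot: [-91.5, 70.4, -101.3]
force: [-0.5, -0.8, 1.2]
width: 85.2
```

```bash
python3 to.py 373 269 42 80 20 0; python3 -c "
from meas import *
print(cups(snap('top','t2.png')));print(cups(snap('side','s2.png')))"
```

```text
2.8167 [-28.  42. 134.  71.  72. -85.] [357. 184.  38.] [-0.5 -0.8  1.2] 85.2
[373.0, 269.0, 42.0, 80.0, 20.0, 0.0] [0.79, 4.23, -0.14] [-0.07, -0.07, -0.02] rows 2.6
[[np.float64(605.8), np.float64(285.4), 81], [np.float64(488.3), np.float64(284.2), 81], [np.float64(371.1), np.float64(266.0), 82]]
[[np.float64(489.7), np.float64(288.0), 82], [np.float64(606.9), np.float64(288.5), 82], [np.float64(372.6), np.float64(269.4), 82]]
```

View pics/s2.png

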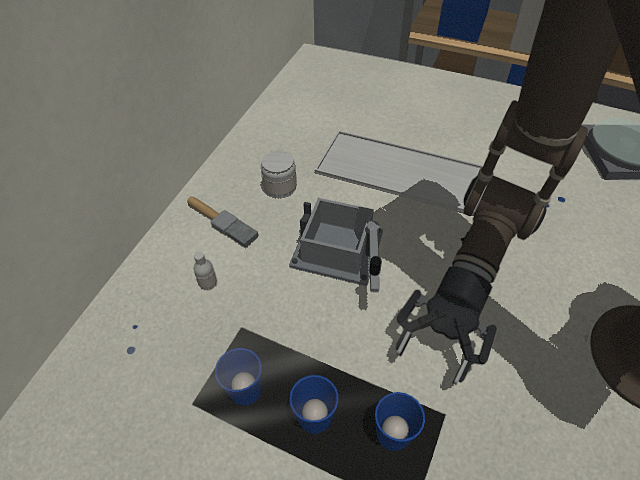

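The side view shows the open gripper level and facing the near cup at (397,420), with the wrist clear of the mill. Advance and close.

>>> move_arm:
  increments:
    - {"hand": -1,"x": 0.2,"y": 1,"z": 0,"ax": 0,"ay": 0,"az": 0}
    - {"hand": -1,"x": 0.4,"y": 2,"z": 0,"ax": 0,"ay": 0,"az": 0}
    - {"hand": -1,"x": 0.6,"y": 3.2,"z": -0.1,"ax": 0,"ay": 0,"az": 0}
    - {"hand": -1,"x": 0.75,"y": 4.2,"z": -0.1,"ax": 0,"ay": 0,"az": 0}
    - {"hand": -1,"x": 0.75,"y": 4.2,"z": -0.1,"ax": 0,"ay": 0,"az": 0}
    - {"hand": 0,"x": 0.75,"y": 4.2,"z": -0.1,"ax": 0,"ay": 0,"az": 0}
    - {"hand": 0.2,"x": 0.75,"y": 4.2,"z": -0.1,"ax": 0,"ay": 0,"az": 0}
    - {"hand": 0.3,"x": 0.75,"y": 4.2,"z": -0.1,"ax": 0,"ay": 0,"az": 0}
    - {"hand": 0.3,"x": 0.75,"y": 4.2,"z": -0.1,"ax": 0,"ay": 0,"az": 0}
    - {"hand": 0.3,"x": 0.75,"y": 4.2,"z": -0.1,"ax": 0,"ay": 0,"az": 0}
  newtons: 30

```text
t: 3.75
ee_pos: [376.9, 287.5, 37.7]
eef_rot: [-90.7, 70.5, -100.7]
force: [-0.1, -1.6, 7.0]
width: 60.1
```

```bash
python3 to.py 373 269 142 80 20 0 373 169 200 60 20 0; python3 -c "
from meas import *
print(cups(snap('side','s3.png')))"
```

```text
3.75 [ -9.  42. 134.  90.  70. -86.] [377. 287.  38.] [-0.1 -1.6  7. ] 60.1
[373.0, 269.0, 142.0, 80.0, 20.0, 0.0] [-0.01, 0.07, 3.87] [-0.09, -0.02, 0.01] rows 2.3
[373.0, 169.0, 200.0, 60.0, 20.0, 0.0] [0.26, -4.02, 6.19] [-0.09, -0.01, -3.33] rows 4.4
[[np.float64(489.6), np.float64(288.1), 82], [np.float64(606.8), np.float64(288.5), 82], [np.float64(372.9), np.float64(269.4), 82]]
```

```bash
python3 - <<'E'
from kin import *
from to import inc
d=np.deg2rad
for h in(50,70,90):
  for ro in(-110,-122):
    T0=tool(d(h),d(20),-1,0); T=tool(d(h),d(20),-1,d(ro)); cz=(T*T0.inv()).apply([0,0,1])
    m=cz[:2]/np.linalg.norm(cz[:2]); rim=np.array([570,-30])-22*m
    g=rim-38*cz[:2]; print(h,ro,cz.round(2),'tilt',np.degrees(np.arccos(cz[2])).round(),'g',g.round(), 'lowest rim dz',(38*cz[2]-34*np.hypot(*cz[:2])).round(), 'fullroll rotvec', (T.as_matrix()[:,1]*ro/6).round(2))
E
python3 to.py 390 150 250 70 20 0 600 -60 200 55 20 0
```

```text
50 -110 [-0.95  0.24 -0.19] tilt 101.0 g [628. -44.] lowest rim dz -40.0 fullroll rotvec [-11.07 -13.2    6.27]
50 -122 [-0.93  0.14 -0.35] tilt 111.0 g [627. -38.] lowest rim dz -45.0 fullroll rotvec [-12.28 -14.64   6.95]
70 -110 [-0.98 -0.1  -0.19] tilt 101.0 g [629. -24.] lowest rim dz -40.0 fullroll rotvec [ -5.89 -16.19   6.27]
70 -122 [-0.92 -0.19 -0.35] tilt 111.0 g [626. -18.] lowest rim dz -45.0 fullroll rotvec [ -6.54 -17.95   6.95]
90 -110 [-0.88 -0.43 -0.19] tilt 101.0 g [623.  -4.] lowest rim dz -40.0 fullroll rotvec [ -0.   -17.23   6.27]
90 -122 [-0.8  -0.49 -0.35] tilt 111.0 g [619.   0.] lowest rim dz -45.0 fullroll rotvec [ -0.   -19.11   6.95]
3.8 [ -9.  42. 134.  90.  70. -86.] [377. 288.  38.] [ 0.1 -0.8  7.3] 60.1
[390.0, 150.0, 250.0, 70.0, 20.0, 0.0] [0.81, -4.72, 8.19] [-0.09, -0.02, -1.66] rows 5.7
[600.0, -60.0, 200.0, 55.0, 20.0, 0.0] [9.4, -13.22, 6.19] [-0.09, -0.0, -4.16] rows 10.4
```

>>> move_arm:
  increments:
    - {"hand": 0.5,"x": 0,"y": 0,"z": 0.8,"ax": 0,"ay": 0,"az": 0}
    - {"hand": 0.5,"x": 0,"y": 0,"z": 1.8,"ax": 0,"ay": 0,"az": 0}
    - {"hand": 0.5,"x": 0,"y": -0.5,"z": 3,"ax": 0,"ay": 0,"az": 0}
    - {"hand": 0.5,"x": 0.3,"y": -1.5,"z": 4.5,"ax": 0,"ay": 0,"az": -0.5}
    - {"hand": 0.5,"x": 0.5,"y": -2.5,"z": 6,"ax": 0,"ay": 0,"az": -1}
    - {"hand": 0.5,"x": 0.8,"y": -3.5,"z": 7,"ax": 0,"ay": 0,"az": -1.5}
    - {"hand": 0.5,"x": 0.8,"y": -4.7,"z": 8,"ax": 0,"ay": 0,"az": -1.7}
    - {"hand": 0.5,"x": 0.8,"y": -4.7,"z": 8,"ax": 0,"ay": 0,"az": -1.7}

```text
t: 4.47
ee_pos: [400.4, 164.3, 239.7]
eef_rot: [-88.8, 70.1, -109.7]
force: [1.3, -0.0, -2.5]
width: 60.2
```

```bash
python3 to.py 627 -42 200 50 20 0
python3 - <<'E'
from h import *
s=snap('side','s4.png'); C=cloud(s); X,Y,Z=C[...,0],C[...,1],C[...,2]
g=(X>615)&(X<680)&(abs(Y+25)<30)&(Z>78)&(Z<140); print(g.sum(), C[g].max(0).round(),C[g].min(0).round())
E
```

```text
4.4667 [-29.   4. 140.  72.  79. -54.] [400. 164. 240.] [ 1.3 -0.  -2.5] 60.2
[627.0, -42.0, 200.0, 50.0, 20.0, 0.0] [9.59, -7.62, -1.89] [0.02, 0.07, -3.2] rows 7.4
95 [639.  -5. 101.] [622. -36.  78.]
```

View pics/s4.png

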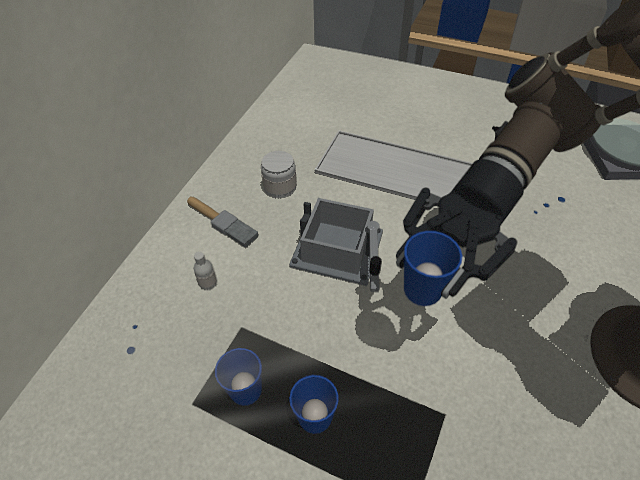

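The cup is held upright with its ball at (430,265). The catch top measures 101 mm. Move to the mill.

>>> move_arm:
  increments:
    - {"hand": 0.5,"x": 1,"y": -0.8,"z": 0,"ax": 0,"ay": 0,"az": -0.4}
    - {"hand": 0.5,"x": 2.2,"y": -1.8,"z": 0,"ax": 0,"ay": 0,"az": -0.8}
    - {"hand": 0.5,"x": 3.4,"y": -2.7,"z": 0,"ax": 0,"ay": 0,"az": -1.2}
    - {"hand": 0.5,"x": 4.6,"y": -3.6,"z": 0,"ax": 0,"ay": 0,"az": -1.6}
    - {"hand": 0.5,"x": 5.8,"y": -4.6,"z": -0.4,"ax": 0,"ay": 0,"az": -2}
    - {"hand": 0.5,"x": 7,"y": -5.6,"z": -0.8,"ax": 0,"ay": 0,"az": -2.4}
    - {"hand": 0.5,"x": 8.2,"y": -6.5,"z": -1.2,"ax": 0,"ay": 0,"az": -2.8}
    - {"hand": 0.5,"x": 9.2,"y": -7.3,"z": -1.6,"ax": 0,"ay": 0,"az": -3.2}
    - {"hand": 0.5,"x": 9.6,"y": -7.6,"z": -2,"ax": 0,"ay": 0,"az": -3.2}
    - {"hand": 0.5,"x": 9.6,"y": -7.6,"z": -2,"ax": 0,"ay": 0,"az": -3.2}

```text
t: 5.35
ee_pos: [636.4, -20.8, 181.3]
eef_rot: [-91.6, 70.0, -131.0]
force: [-0.8, 0.7, -2.3]
width: 59.9
```

```bash
python3 to.py 627 -42 155 50 20 0 627 -42 155 50 20 -70 627 -42 155 50 20 -118
```

```text
5.35 [-34.  29. 115.  82.  71. -51.] [636. -21. 181.] [-0.8  0.7 -2.3] 59.9
[627.0, -42.0, 155.0, 50.0, 20.0, 0.0] [0.15, -0.22, -1.35] [-0.06, -0.07, -0.09] rows 0.8
[627.0, -42.0, 155.0, 50.0, 20.0, -70.0] [0.15, -0.22, -1.35] [-7.05, -8.51, 3.91] rows 9.8
[627.0, -42.0, 155.0, 50.0, 20.0, -118.0] [0.15, -0.22, -1.35] [-11.84, -14.29, 6.67] rows 16.5
```

```bash
python3 - <<'E'
from kin import *
d=np.deg2rad
for h in(50,30,40):
  for ro in(105,120):
    T0=tool(d(h),d(20),-1,0); T=tool(d(h),d(20),-1,d(ro)); cz=(T*T0.inv()).apply([0,0,1])
    m=cz[:2]/np.linalg.norm(cz[:2]); g=np.array([570,-30])-22*m-38*cz[:2]; print(h,ro,cz.round(2),g.round())
E
python3 to.py 551 24 155 50 20 0 551 24 155 50 20 72 551 24 155 50 20 120
```

```text
50 105 [ 0.44 -0.89 -0.11] [544.  24.]
50 120 [ 0.31 -0.89 -0.32] [551.  25.]
30 105 [ 0.1  -0.99 -0.11] [564.  29.]
30 120 [-0.01 -0.95 -0.32] [571.  28.]
40 105 [ 0.27 -0.96 -0.11] [554.  27.]
40 120 [ 0.15 -0.93 -0.32] [561.  27.]
5.35 [-34.  29. 115.  82.  71. -51.] [636. -21. 181.] [-0.8  0.7 -2.3] 59.9
[551.0, 24.0, 155.0, 50.0, 20.0, 0.0] [-2.89, 2.42, -1.35] [-0.06, -0.07, -0.09] rows 2.4
[551.0, 24.0, 155.0, 50.0, 20.0, 72.0] [-2.89, 2.42, -1.35] [7.13, 8.62, -4.18] rows 10.0
[551.0, 24.0, 155.0, 50.0, 20.0, 120.0] [-2.89, 2.42, -1.35] [11.94, 14.42, -6.88] rows 16.7
```

>>> move_arm:
  increments:
    - {"hand": 0.5,"x": -1,"y": 0.8,"z": 0,"ax": 0,"ay": 0,"az": -0.5}
    - {"hand": 0.5,"x": -2,"y": 1.8,"z": -0.4,"ax": 0,"ay": 0,"az": -1}
    - {"hand": 0.5,"x": -2.4,"y": 2.4,"z": -0.8,"ax": 0,"ay": 0,"az": -1.7}
    - {"hand": 0.5,"x": -2.4,"y": 2.4,"z": -1.3,"ax": 0,"ay": 0,"az": -1.7}
    - {"hand": 0.5,"x": -2.4,"y": 2.4,"z": -1.3,"ax": 0,"ay": 0,"az": -1.7}
    - {"hand": 0.5,"x": -2.4,"y": 2.4,"z": -1.3,"ax": 0,"ay": 0,"az": -1.7}

```text
t: 5.85
ee_pos: [574.8, 41.6, 152.3]
eef_rot: [-91.5, 70.2, -140.9]
force: [1.3, -0.4, -1.2]
width: 60.2
```

```bash
python3 to.py 560 27 155 40 20 0 560 27 155 40 20 60; python3 -c "
from meas import *
print(cups(snap('top','t5.png')))"
```

```text
5.85 [-30.  24. 132.  99.  64. -64.] [575.  42. 152.] [ 1.3 -0.4 -1.2] 60.2
[560.0, 27.0, 155.0, 40.0, 20.0, 0.0] [0.04, -0.05, -0.19] [-0.09, -0.03, -0.08] rows 0.1
[560.0, 27.0, 155.0, 40.0, 20.0, 60.0] [0.04, -0.05, -0.19] [7.09, 6.06, -3.48] rows 8.3
[[np.float64(605.7), np.float64(285.4), 81], [np.float64(557.8), np.float64(27.0), 196], [np.float64(488.2), np.float64(284.2), 81]]
```

View pics/t5.png

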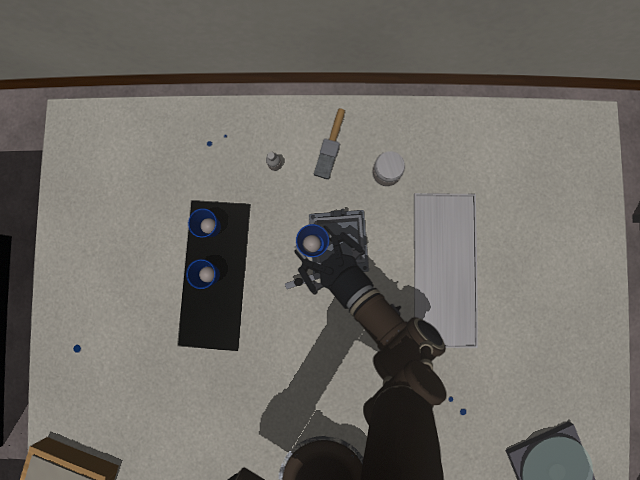

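The cup sits at (312,240), left of the well, with its rim measured at (558,27,196) as planned. The bar and knob are clear. Roll the cup toward −y.

>>> move_arm:
  increments:
    - {"hand": 0.5,"x": 0,"y": 0,"z": -0.1,"ax": 0.72,"ay": 0.6,"az": -0.34}
    - {"hand": 0.5,"x": 0,"y": 0,"z": -0.1,"ax": 1.44,"ay": 1.2,"az": -0.68}
    - {"hand": 0.5,"x": 0,"y": 0,"z": -0.1,"ax": 2.16,"ay": 1.8,"az": -1.02}
    - {"hand": 0.5,"x": 0,"y": 0,"z": -0.1,"ax": 2.88,"ay": 2.4,"az": -1.36}
    - {"hand": 0.5,"x": 0,"y": 0,"z": -0.1,"ax": 3.6,"ay": 3,"az": -1.7}
    - {"hand": 0.5,"x": 0,"y": 0,"z": -0.1,"ax": 4.32,"ay": 3.6,"az": -2.04}
    - {"hand": 0.5,"x": 0,"y": 0,"z": -0.1,"ax": 5.04,"ay": 4.2,"az": -2.38}
    - {"hand": 0.5,"x": 0,"y": 0,"z": -0.1,"ax": 5.76,"ay": 4.8,"az": -2.72}
    - {"hand": 0.5,"x": 0,"y": 0,"z": -0.1,"ax": 6.48,"ay": 5.4,"az": -3.06}
    - {"hand": 0.5,"x": 0,"y": 0,"z": -0.1,"ax": 7.2,"ay": 6,"az": -3.4}

```text
t: 6.73
ee_pos: [577.9, 39.0, 152.1]
eef_rot: [-158.2, 28.2, 140.6]
force: [0.3, -0.2, -0.8]
width: 60.1
```

>>> move_arm:
  increments:
    - {"hand": 0.5,"x": 0,"y": 0,"z": 0,"ax": 0.72,"ay": 0.6,"az": -0.34}
    - {"hand": 0.5,"x": 0,"y": 0,"z": 0,"ax": 1.44,"ay": 1.2,"az": -0.68}
    - {"hand": 0.5,"x": 0,"y": 0,"z": 0,"ax": 2.16,"ay": 1.8,"az": -1.02}
    - {"hand": 0.5,"x": 0,"y": 0,"z": 0,"ax": 2.88,"ay": 2.4,"az": -1.36}
    - {"hand": 0.5,"x": 0,"y": 0,"z": 0,"ax": 3.6,"ay": 3,"az": -1.7}
    - {"hand": 0.5,"x": 0,"y": 0,"z": 0,"ax": 4.32,"ay": 3.6,"az": -2.04}
    - {"hand": 0.5,"x": 0,"y": 0,"z": 0,"ax": 5.04,"ay": 4.2,"az": -2.38}
    - {"hand": 0.5,"x": 0,"y": 0,"z": 0,"ax": 5.76,"ay": 4.8,"az": -2.72}
    - {"hand": 0.5,"x": 0,"y": 0,"z": 0,"ax": 6.48,"ay": 5.4,"az": -3.06}
    - {"hand": 0.5,"x": 0,"y": 0,"z": 0,"ax": 7.2,"ay": 6,"az": -3.4}

```text
t: 7.57
ee_pos: [577.9, 39.1, 152.2]
eef_rot: [-158.1, -27.8, 118.5]
force: [-0.4, -0.6, -0.0]
width: 60.5
```

```bash
python3 to.py 560 27 155 40 20 120 560 27 155 40 20 0
python3 - <<'E'
from h import *
cv2.imwrite('pics/m6.png',cv2.cvtColor(np.hstack([cv2.resize(snap('top')['pixels'][180:320,260:400],(400,400)),cv2.resize(snap('side')['pixels'][150:310,260:420],(400,400))]),cv2.COLOR_RGB2BGR))
E
```

```text
7.5667 [-30.  24. 132. 101.  64.  54.] [578.  39. 152.] [-0.4 -0.6 -0. ] 60.5
[560.0, 27.0, 155.0, 40.0, 20.0, 120.0] [-0.08, 0.05, -0.19] [-0.03, 0.13, 0.12] rows 0.2
[560.0, 27.0, 155.0, 40.0, 20.0, 0.0] [-0.08, 0.05, -0.19] [-14.54, -11.91, 6.79] rows 16.7
```

View pics/m6.png

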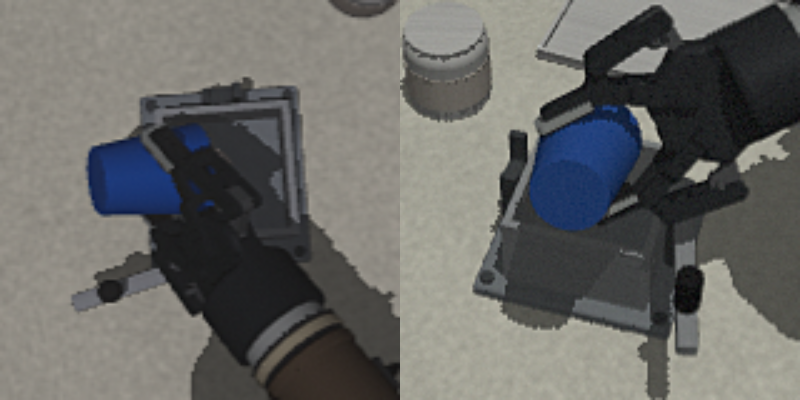

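The cup is tipped about 109° with its mouth over the well; the ball is hidden from both cameras. Hold briefly, roll back, and check.

>>> move_arm:
  increments:
    - {"hand": 0.5,"x": 0,"y": 0,"z": 0,"ax": 0,"ay": 0,"az": 0}
    - {"hand": 0.5,"x": 0,"y": 0,"z": 0,"ax": 0,"ay": 0,"az": 0}
    - {"hand": 0.5,"x": 0,"y": 0,"z": 0.2,"ax": -0.83,"ay": -0.69,"az": 0.39}
    - {"hand": 0.5,"x": 0,"y": 0,"z": 0.4,"ax": -1.66,"ay": -1.38,"az": 0.78}
    - {"hand": 0.5,"x": 0,"y": 0,"z": 0.6,"ax": -2.49,"ay": -2.07,"az": 1.17}
    - {"hand": 0.5,"x": 0,"y": 0,"z": 0.8,"ax": -3.3,"ay": -2.76,"az": 1.56}
    - {"hand": 0.5,"x": 0,"y": 0,"z": 1,"ax": -4.15,"ay": -3.45,"az": 1.95}
    - {"hand": 0.5,"x": 0,"y": 0,"z": 1.5,"ax": -5,"ay": -4.14,"az": 2.35}
    - {"hand": 0.5,"x": 0,"y": 0,"z": 2,"ax": -5.8,"ay": -4.83,"az": 2.75}
    - {"hand": 0.5,"x": 0,"y": 0,"z": 2,"ax": -6.6,"ay": -5.5,"az": 3.14}

```text
t: 8.5
ee_pos: [577.2, 40.1, 203.6]
eef_rot: [-159.0, 24.2, 139.0]
force: [0.3, -0.6, -0.6]
width: 60.2
```

>>> move_arm:
  increments:
    - {"hand": 0.5,"x": 0,"y": 0,"z": 0.5,"ax": -0.83,"ay": -0.69,"az": 0.39}
    - {"hand": 0.5,"x": 0,"y": -1,"z": 1,"ax": -1.66,"ay": -1.38,"az": 0.78}
    - {"hand": 0.5,"x": 0,"y": -2,"z": 1,"ax": -2.49,"ay": -2.07,"az": 1.17}
    - {"hand": 0.5,"x": 0,"y": -3,"z": 1,"ax": -3.3,"ay": -2.76,"az": 1.56}
    - {"hand": 0.5,"x": 0,"y": -4.2,"z": 1,"ax": -4.15,"ay": -3.45,"az": 1.95}
    - {"hand": 0.5,"x": 0,"y": -5.4,"z": 1,"ax": -5,"ay": -4.14,"az": 2.35}
    - {"hand": 0.5,"x": 0,"y": -6.6,"z": 1,"ax": -5.8,"ay": -4.83,"az": 2.75}
    - {"hand": 0.5,"x": 0,"y": -7.8,"z": 1,"ax": -6.6,"ay": -5.5,"az": 3.14}
    - {"hand": 0.5,"x": 0,"y": -8.8,"z": 1,"ax": -7.4,"ay": -6.1,"az": 3.5}
    - {"hand": 0.5,"x": 0,"y": -9,"z": 1,"ax": -7.8,"ay": -6.4,"az": 3.65}

```text
t: 9.33
ee_pos: [577.3, -190.0, 226.8]
eef_rot: [-90.0, 69.8, -140.1]
force: [-0.0, -0.5, -0.4]
width: 60.2
```

```bash
python3 to.py 625 -287 150 40 20 0 625 -287 48 40 20 0
python3 - <<'E'
from h import *
s=snap('top');S=snap('side'); C=cloud(s)
def balls(s):
    C=cloud(s); hsv=cv2.cvtColor(s['pixels'],cv2.COLOR_RGB2HSV)
    m=(hsv[...,1]<60)&(hsv[...,2]>150)&(abs(C[...,0]-570)<70)&(abs(C[...,1]+30)<70)
    return m.sum(), C[m].mean(0).round() if m.any() else None
print(balls(s),balls(S))
cv2.imwrite('pics/m7.png',cv2.cvtColor(np.hstack([cv2.resize(s['pixels'][180:340,260:460],(400,320)),cv2.resize(S['pixels'][100:310,260:470],(400,320))]),cv2.COLOR_RGB2BGR))
E
```

```text
9.3333 [-52.  24. 115.  75.  76. -47.] [ 577. -190.  227.] [-0.  -0.5 -0.4] 60.2
[625.0, -287.0, 150.0, 40.0, 20.0, 0.0] [2.54, -3.35, -3.37] [0.03, -0.03, 0.01] rows 3.2
[625.0, -287.0, 48.0, 40.0, 20.0, 0.0] [2.54, -3.35, -7.45] [0.03, -0.03, 0.01] rows 5.1
(np.int64(37), array([589., -78.,  15.])) (np.int64(86), array([545., -10.,  22.]))
```

View pics/m7.png

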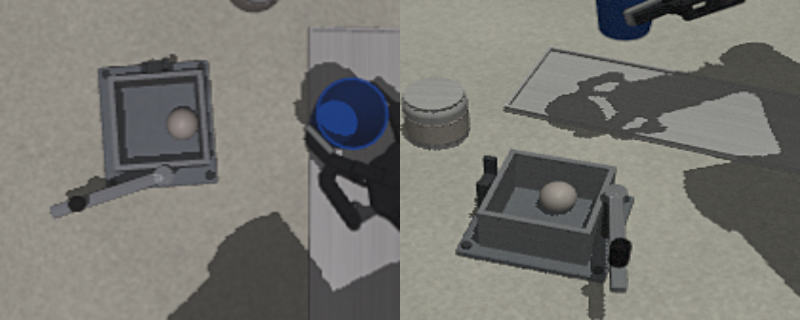

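One ball lies in the well at (183,123) in the crop, and the cup is empty over the tray. Place it at the far end of the tray.

>>> move_arm:
  increments:
    - {"hand": 0.5,"x": 0.9,"y": -1.1,"z": -0.5,"ax": 0,"ay": 0,"az": 0}
    - {"hand": 0.5,"x": 1.7,"y": -2.2,"z": -1.5,"ax": 0,"ay": 0,"az": 0}
    - {"hand": 0.5,"x": 2.5,"y": -3.3,"z": -2.8,"ax": 0,"ay": 0,"az": 0}
    - {"hand": 0.5,"x": 2.5,"y": -3.3,"z": -4.2,"ax": 0,"ay": 0,"az": 0}
    - {"hand": 0.5,"x": 2.5,"y": -3.3,"z": -5.4,"ax": 0,"ay": 0,"az": 0}
    - {"hand": 0.5,"x": 2.5,"y": -3.3,"z": -6.4,"ax": 0,"ay": 0,"az": 0}
    - {"hand": 0.5,"x": 2.5,"y": -3.3,"z": -7,"ax": 0,"ay": 0,"az": 0}
    - {"hand": 0.5,"x": 2.5,"y": -3.3,"z": -7.3,"ax": 0,"ay": 0,"az": 0}
    - {"hand": 0.5,"x": 2.5,"y": -3.3,"z": -7.4,"ax": 0,"ay": 0,"az": 0}
    - {"hand": 0.5,"x": 2.5,"y": -3.3,"z": -7.4,"ax": 0,"ay": 0,"az": 0}

```text
t: 10.27
ee_pos: [638.0, -264.3, 43.8]
eef_rot: [-92.2, 70.3, -141.7]
force: [-2.2, 2.4, 7.0]
width: 60.1
```

```bash
python3 to.py 625 -287 48 40 20 0; python3 -c "
from meas import *
print(cups(snap('top')));print(cups(snap('side')))"
```

```text
10.2667 [-52.  51.  98.  77.  75. -57.] [ 638. -264.   44.] [-2.2  2.4  7. ] 60.1
[625.0, -287.0, 48.0, 40.0, 20.0, 0.0] [0.11, -0.38, -0.13] [-0.12, -0.05, -0.06] rows 0.2
[[np.float64(620.4), np.float64(-277.8), 88], [np.float64(605.8), np.float64(285.5), 81], [np.float64(488.2), np.float64(284.1), 81]]
[[np.float64(622.0), np.float64(-275.5), 87], [np.float64(489.7), np.float64(288.1), 82], [np.float64(607.0), np.float64(288.5), 81]]
```

>>> move_arm:
  increments:
    - {"hand": 0,"x": 0,"y": 0,"z": 0,"ax": 0,"ay": 0,"az": 0}
    - {"hand": -0.5,"x": 0,"y": 0,"z": 0,"ax": 0,"ay": 0,"az": 0}
    - {"hand": -1,"x": 0,"y": 0,"z": 0,"ax": 0,"ay": 0,"az": 0}
    - {"hand": -1,"x": 0,"y": 0,"z": 0,"ax": 0,"ay": 0,"az": 0}
    - {"hand": -1,"x": -0.8,"y": -0.64,"z": 0.1,"ax": 0,"ay": 0,"az": 0}
    - {"hand": -1,"x": -1.8,"y": -1.4,"z": 0.3,"ax": 0,"ay": 0,"az": 0}
    - {"hand": -1,"x": -3,"y": -2.4,"z": 0.8,"ax": 0,"ay": 0,"az": 0}
    - {"hand": -1,"x": -4,"y": -3.2,"z": 2,"ax": 0,"ay": 0,"az": 0}
    - {"hand": -1,"x": -4,"y": -3.2,"z": 3.5,"ax": 0,"ay": 0,"az": 0}
    - {"hand": -1,"x": -4,"y": -2.5,"z": 5,"ax": 0,"ay": 0,"az": 0}

```text
t: 11.2
ee_pos: [537.8, -334.6, 167.0]
eef_rot: [-91.3, 69.7, -141.6]
force: [1.0, -0.3, 1.0]
width: 85.3
```

```bash
python3 to.py 540 -200 260 40 20 0 420 40 260 50 20 0 408 207 42 45 20 0; python3 -c "
from meas import *
print(cups(snap('top')));print(cups(snap('side')))"
```

```text
11.2 [-64.  37. 102.  67.  83. -50.] [ 538. -335.  167.] [ 1.  -0.3  1. ] 85.3
[540.0, -200.0, 260.0, 40.0, 20.0, 0.0] [0.72, 5.92, 3.42] [-0.03, -0.08, 0.06] rows 4.1
[420.0, 40.0, 260.0, 50.0, 20.0, 0.0] [-4.18, 15.62, 3.42] [-0.02, -0.09, 1.73] rows 9.9
[408.0, 207.0, 42.0, 45.0, 20.0, 0.0] [-4.61, 22.25, -5.3] [-0.03, -0.08, 0.89] rows 14.0
[[np.float64(620.3), np.float64(-278.2), 87], [np.float64(605.6), np.float64(285.4), 81], [np.float64(488.2), np.float64(284.2), 81]]
[[np.float64(621.7), np.float64(-275.7), 87], [np.float64(489.7), np.float64(288.1), 82], [np.float64(606.7), np.float64(288.4), 82]]
```

>>> move_arm:
  increments:
    - {"hand": -1,"x": -0.5,"y": 1.5,"z": 1.2,"ax": 0,"ay": 0,"az": 0.3}
    - {"hand": -1,"x": -1,"y": 3,"z": 2.4,"ax": 0,"ay": 0,"az": 0.6}
    - {"hand": -1,"x": -1.5,"y": 4.5,"z": 3.4,"ax": 0,"ay": 0,"az": 0.9}
    - {"hand": -1,"x": -2,"y": 6,"z": 3.4,"ax": 0,"ay": 0,"az": 1.2}
    - {"hand": -1,"x": -2.5,"y": 7.6,"z": 3.4,"ax": 0,"ay": 0,"az": 1.5}
    - {"hand": -1,"x": -3,"y": 9.2,"z": 3.4,"ax": 0,"ay": 0,"az": 1.8}
    - {"hand": -1,"x": -3.5,"y": 10.8,"z": 3.4,"ax": 0,"ay": 0,"az": 2.2}
    - {"hand": -1,"x": -4,"y": 12.4,"z": 3.4,"ax": 0,"ay": 0,"az": 2.6}
    - {"hand": -1,"x": -4.2,"y": 14,"z": 3.4,"ax": 0,"ay": 0,"az": 3}
    - {"hand": -1,"x": -4.2,"y": 15.6,"z": 3.4,"ax": 0,"ay": 0,"az": 3.4}

```text
t: 12.13
ee_pos: [432.8, 48.8, 250.2]
eef_rot: [-91.9, 69.7, -121.3]
force: [-0.0, 1.4, -0.3]
width: 85.3
```

```bash
python3 to.py 436 195 120 60 20 0 436 195 42 60 20 0
```

```text
12.1333 [-43.   6. 135.  67.  83. -52.] [433.  49. 250.] [-0.   1.4 -0.3] 85.3
[436.0, 195.0, 120.0, 60.0, 20.0, 0.0] [0.54, 6.56, -5.51] [-0.02, -0.12, -0.09] rows 5.1
[436.0, 195.0, 42.0, 60.0, 20.0, 0.0] [0.54, 6.56, -8.63] [-0.02, -0.12, -0.09] rows 6.5
```

>>> move_arm:
  increments:
    - {"hand": -1,"x": 0,"y": 1.6,"z": -0.4,"ax": 0,"ay": 0,"az": 0}
    - {"hand": -1,"x": 0,"y": 3.2,"z": -0.8,"ax": 0,"ay": 0,"az": 0}
    - {"hand": -1,"x": 0.2,"y": 4.8,"z": -1.6,"ax": 0,"ay": 0,"az": 0}
    - {"hand": -1,"x": 0.5,"y": 6,"z": -2.8,"ax": 0,"ay": 0,"az": 0}
    - {"hand": -1,"x": 0.5,"y": 6.5,"z": -4.2,"ax": 0,"ay": 0,"az": 0}
    - {"hand": -1,"x": 0.5,"y": 6.5,"z": -5.8,"ax": 0,"ay": 0,"az": 0}
    - {"hand": -1,"x": 0.5,"y": 6.5,"z": -7.4,"ax": 0,"ay": -0.1,"az": 0}
    - {"hand": -1,"x": 0.5,"y": 6.5,"z": -8.6,"ax": 0,"ay": -0.1,"az": 0}
    - {"hand": -1,"x": 0.5,"y": 6.5,"z": -8.6,"ax": 0,"ay": -0.1,"az": 0}
    - {"hand": -1,"x": 0.5,"y": 6.5,"z": -8.6,"ax": 0,"ay": -0.1,"az": 0}

```text
t: 12.97
ee_pos: [444.8, 210.3, 34.0]
eef_rot: [-91.4, 70.0, -120.8]
force: [-0.0, -0.0, 1.0]
width: 85.6
```

```bash
python3 to.py 489 286 42 60 20 0 ; python3 -c "
from meas import *
print(cups(snap('top')));print(cups(snap('side')))"
```

```text
12.9667 [-18.  43. 136. 101.  70. -88.] [445. 210.  34.] [-0. -0.  1.] 85.6
[489.0, 286.0, 42.0, 60.0, 20.0, 0.0] [2.18, 3.75, 0.02] [-0.05, -0.07, -0.09] rows 2.6
[[np.float64(620.3), np.float64(-278.3), 88], [np.float64(605.7), np.float64(285.4), 81], [np.float64(488.2), np.float64(284.2), 81]]
[[np.float64(621.8), np.float64(-275.5), 87], [np.float64(489.7), np.float64(288.1), 82], [np.float64(607.0), np.float64(288.7), 82]]
```

Advance, close and lift slightly.

>>> move_arm:
  increments:
    - {"hand": -1,"x": 0.6,"y": 1,"z": 0,"ax": 0,"ay": 0,"az": 0}
    - {"hand": -1,"x": 1.2,"y": 2,"z": 0,"ax": 0,"ay": 0,"az": 0}
    - {"hand": -1,"x": 1.8,"y": 3.1,"z": 0,"ax": 0,"ay": 0,"az": 0}
    - {"hand": -1,"x": 2.2,"y": 3.75,"z": 0,"ax": 0,"ay": 0,"az": 0}
    - {"hand": -1,"x": 2.2,"y": 3.75,"z": 0,"ax": 0,"ay": 0,"az": 0}
    - {"hand": 0,"x": 2.2,"y": 3.75,"z": 0,"ax": 0,"ay": 0,"az": 0}
    - {"hand": 0.3,"x": 2.2,"y": 3.75,"z": 0,"ax": 0,"ay": 0,"az": 0}
    - {"hand": 0.5,"x": 2.2,"y": 3.75,"z": 0,"ax": 0,"ay": 0,"az": 0}
    - {"hand": 0.5,"x": 2.2,"y": 3.75,"z": 0,"ax": 0,"ay": 0,"az": 0}
    - {"hand": 0.5,"x": 2.2,"y": 3.75,"z": 0,"ax": 0,"ay": 0,"az": 0}
  newtons: 30

```text
t: 13.9
ee_pos: [502.1, 302.7, 39.0]
eef_rot: [-90.0, 70.5, -119.5]
force: [-2.2, -0.3, 8.7]
width: 61.0
```

```bash
python3 to.py 470 200 220 50 20 0 560 27 155 40 20 0
```

```text
13.9 [ -0.  42. 131. 117.  67. -83.] [502. 303.  39.] [-2.2 -0.3  8.7] 61.0
[470.0, 200.0, 220.0, 50.0, 20.0, 0.0] [-0.75, -3.47, 6.94] [-0.07, 0.05, -1.74] rows 4.7
[560.0, 27.0, 155.0, 40.0, 20.0, 0.0] [2.95, -10.5, 4.34] [-0.06, 0.05, -3.41] rows 7.0
```

>>> move_arm:
  increments:
    - {"hand": 0.5,"x": 0,"y": 0,"z": 0.8,"ax": 0,"ay": 0,"az": 0}
    - {"hand": 0.5,"x": 0,"y": 0,"z": 1.8,"ax": 0,"ay": 0,"az": 0}
    - {"hand": 0.5,"x": 0,"y": 0,"z": 3,"ax": 0,"ay": 0,"az": 0}
    - {"hand": 0.5,"x": 0,"y": -0.5,"z": 4.4,"ax": 0,"ay": 0,"az": -0.5}
    - {"hand": 0.5,"x": 0,"y": -1.2,"z": 5.8,"ax": 0,"ay": 0,"az": -1}
    - {"hand": 0.5,"x": 0.1,"y": -2.4,"z": 6.8,"ax": 0,"ay": 0,"az": -1.5}
    - {"hand": 0.5,"x": 0.5,"y": -3.8,"z": 7,"ax": 0,"ay": 0,"az": -2}
    - {"hand": 0.5,"x": 1,"y": -5.2,"z": 7,"ax": 0,"ay": 0,"az": -2.5}
    - {"hand": 0.5,"x": 1.6,"y": -6.6,"z": 7,"ax": 0,"ay": 0,"az": -3}
    - {"hand": 0.5,"x": 2.2,"y": -8,"z": 6.8,"ax": 0,"ay": 0,"az": -3.4}

```text
t: 14.73
ee_pos: [555.6, 100.5, 206.1]
eef_rot: [-90.0, 70.0, -140.2]
force: [1.3, 0.3, -1.9]
width: 60.7
```

```bash
python3 to.py 560 27 155 40 20 0;  python3 -c "
from meas import *
print(cups(snap('top')));print(cups(snap('side','s8.png')))"
```

```text
14.7333 [-23.  12. 137. 103.  59. -58.] [556. 101. 206.] [ 1.3  0.3 -1.9] 60.7
[560.0, 27.0, 155.0, 40.0, 20.0, 0.0] [0.81, -2.41, -2.35] [-0.0, 0.0, 0.03] rows 2.1
[[np.float64(620.2), np.float64(-278.1), 88], [np.float64(605.7), np.float64(285.5), 81], [np.float64(538.9), np.float64(85.6), 248]]
[[np.float64(621.7), np.float64(-275.5), 87], [np.float64(544.4), np.float64(84.8), 247], [np.float64(606.9), np.float64(288.3), 81]]
```

>>> move_arm:
  increments:
    - {"hand": 0.5,"x": 0.4,"y": -1.2,"z": -0.8,"ax": 0,"ay": 0,"az": 0}
    - {"hand": 0.5,"x": 0.8,"y": -2.2,"z": -1.6,"ax": 0,"ay": 0,"az": 0}
    - {"hand": 0.5,"x": 0.8,"y": -2.5,"z": -2.3,"ax": 0,"ay": 0,"az": 0}
    - {"hand": 0.5,"x": 0.8,"y": -2.5,"z": -2.3,"ax": 0.72,"ay": 0.6,"az": -0.34}
    - {"hand": 0.5,"x": 0.8,"y": -2.5,"z": -2.3,"ax": 1.44,"ay": 1.2,"az": -0.68}
    - {"hand": 0.5,"x": 0.8,"y": -2.5,"z": -2.3,"ax": 2.16,"ay": 1.8,"az": -1.02}
    - {"hand": 0.5,"x": 0.8,"y": -2.5,"z": -2.3,"ax": 2.88,"ay": 2.4,"az": -1.36}
    - {"hand": 0.5,"x": 0.8,"y": -2.5,"z": -2.3,"ax": 3.6,"ay": 3,"az": -1.7}
    - {"hand": 0.5,"x": 0.8,"y": -2.5,"z": -2.3,"ax": 4.32,"ay": 3.6,"az": -2.04}
    - {"hand": 0.5,"x": 0.8,"y": -2.5,"z": -2.3,"ax": 5.04,"ay": 4.2,"az": -2.38}

```text
t: 15.67
ee_pos: [575.1, 40.6, 147.3]
eef_rot: [-151.8, 44.1, 150.5]
force: [-0.3, -0.2, -0.6]
width: 61.0
```

```bash
python3 to.py 560 25 155 40 20 80 560 25 155 40 20 120
```

```text
15.6667 [-30.  25. 132. 100.  64. -23.] [575.  41. 147.] [-0.3 -0.2 -0.6] 61.0
[560.0, 25.0, 155.0, 40.0, 20.0, 80.0] [0.03, -0.09, 0.01] [4.51, 3.81, -2.14] rows 5.3
[560.0, 25.0, 155.0, 40.0, 20.0, 120.0] [0.03, -0.09, 0.01] [9.31, 7.84, -4.42] rows 10.8
```

>>> move_arm:
  increments:
    - {"hand": 0.5,"x": 0,"y": -0.1,"z": 0,"ax": 0.76,"ay": 0.64,"az": -0.36}
    - {"hand": 0.5,"x": 0,"y": -0.1,"z": 0,"ax": 1.52,"ay": 1.28,"az": -0.72}
    - {"hand": 0.5,"x": 0,"y": -0.1,"z": 0,"ax": 2.28,"ay": 1.92,"az": -1.08}
    - {"hand": 0.5,"x": 0,"y": -0.1,"z": 0,"ax": 3.04,"ay": 2.56,"az": -1.44}
    - {"hand": 0.5,"x": 0,"y": -0.1,"z": 0,"ax": 3.8,"ay": 3.2,"az": -1.8}
    - {"hand": 0.5,"x": 0,"y": -0.1,"z": 0,"ax": 4.56,"ay": 3.84,"az": -2.16}
    - {"hand": 0.5,"x": 0,"y": -0.1,"z": 0,"ax": 5.32,"ay": 4.48,"az": -2.52}
    - {"hand": 0.5,"x": 0,"y": -0.1,"z": 0,"ax": 6.08,"ay": 5.12,"az": -2.88}
    - {"hand": 0.5,"x": 0,"y": -0.1,"z": 0,"ax": 6.84,"ay": 5.76,"az": -3.24}
    - {"hand": 0.5,"x": 0,"y": -0.1,"z": 0,"ax": 7.6,"ay": 6.4,"az": -3.6}

```text
t: 16.5
ee_pos: [575.1, 38.2, 147.4]
eef_rot: [-159.3, -14.7, 124.4]
force: [-0.3, -0.5, -1.6]
width: 60.9
```

>>> move_arm:
  increments:
    - {"hand": 0.5,"x": 0,"y": 0,"z": 0,"ax": 0.76,"ay": 0.64,"az": -0.36}
    - {"hand": 0.5,"x": 0,"y": 0,"z": 0,"ax": 1.4,"ay": 1.2,"az": -0.66}
    - {"hand": 0.5,"x": 0,"y": 0,"z": 0,"ax": 1.8,"ay": 1.5,"az": -0.85}
    - {"hand": 0.5,"x": 0,"y": 0,"z": 0,"ax": 1.8,"ay": 1.5,"az": -0.85}
    - {"hand": 0.5,"x": 0,"y": 0,"z": 0,"ax": 1.8,"ay": 1.5,"az": -0.85}
    - {"hand": 0.5,"x": 0,"y": 0,"z": 0,"ax": 1.8,"ay": 1.5,"az": -0.85}
    - {"hand": 0.5,"x": 0,"y": 0,"z": 0,"ax": 1.8,"ay": 1.5,"az": -0.85}
    - {"hand": 0.5,"x": 0,"y": 0,"z": 0.2,"ax": 1,"ay": 0.84,"az": -0.47}
    - {"hand": 0.5,"x": 0,"y": 0,"z": 0.4,"ax": 0.2,"ay": 0.16,"az": -0.1}
    - {"hand": 0.5,"x": 0,"y": 0,"z": 0.6,"ax": -0.6,"ay": -0.5,"az": 0.3}

```text
t: 17.33
ee_pos: [576.3, 38.3, 163.2]
eef_rot: [-159.8, -9.4, 126.6]
force: [-0.6, 0.4, -0.8]
width: 61.0
```

```bash
python3 to.py 560 25 180 40 20 45 560 25 170 40 20 0
```

```text
17.3333 [-30.  22. 132.  99.  64.  37.] [576.  38. 163.] [-0.6  0.4 -0.8] 61.0
[560.0, 25.0, 180.0, 40.0, 20.0, 45.0] [-0.02, 0.0, 0.37] [-6.6, -5.53, 3.13] rows 7.7
[560.0, 25.0, 170.0, 40.0, 20.0, 0.0] [-0.02, 0.0, -0.03] [-12.0, -10.06, 5.69] rows 14.0
```

Roll back while moving toward the tray, as before.

>>> move_arm:
  increments:
    - {"hand": 0.5,"x": 0,"y": 0,"z": 0.4,"ax": -0.83,"ay": -0.69,"az": 0.39}
    - {"hand": 0.5,"x": 0,"y": 0,"z": 0.8,"ax": -1.66,"ay": -1.38,"az": 0.78}
    - {"hand": 0.5,"x": 0,"y": 0,"z": 1.2,"ax": -2.49,"ay": -2.07,"az": 1.17}
    - {"hand": 0.5,"x": 0,"y": 0,"z": 1.6,"ax": -3.3,"ay": -2.76,"az": 1.56}
    - {"hand": 0.5,"x": 0,"y": 0,"z": 2.2,"ax": -4.15,"ay": -3.45,"az": 1.95}
    - {"hand": 0.5,"x": 0,"y": -1,"z": 2.6,"ax": -5,"ay": -4.14,"az": 2.35}
    - {"hand": 0.5,"x": -0.3,"y": -2,"z": 2.6,"ax": -5.8,"ay": -4.83,"az": 2.75}
    - {"hand": 0.5,"x": -0.6,"y": -3.2,"z": 2.6,"ax": -6.6,"ay": -5.5,"az": 3.14}
    - {"hand": 0.5,"x": -0.9,"y": -4.6,"z": 2.6,"ax": -7.4,"ay": -6.1,"az": 3.5}
    - {"hand": 0.5,"x": -1.2,"y": -6,"z": 2.6,"ax": -8.2,"ay": -6.8,"az": 3.9}

```text
t: 18.17
ee_pos: [545.6, -112.5, 228.5]
eef_rot: [-144.9, 52.8, 159.3]
force: [1.5, 0.8, -0.9]
width: 61.2
```

>>> move_arm:
  increments:
    - {"hand": 0.5,"x": -0.3,"y": -1.4,"z": 0,"ax": -0.8,"ay": -0.67,"az": 0.38}
    - {"hand": 0.5,"x": -0.6,"y": -2.8,"z": 0,"ax": -1.6,"ay": -1.34,"az": 0.76}
    - {"hand": 0.5,"x": -0.8,"y": -4.2,"z": -0.4,"ax": -2.4,"ay": -2,"az": 1.14}
    - {"hand": 0.5,"x": -0.9,"y": -5.2,"z": -0.8,"ax": -3.2,"ay": -2.7,"az": 1.5}
    - {"hand": 0.5,"x": -0.9,"y": -6,"z": -1.2,"ax": -3.8,"ay": -3.2,"az": 1.8}
    - {"hand": 0.5,"x": -0.9,"y": -6,"z": -1.2,"ax": -3.8,"ay": -3.2,"az": 1.8}

```text
t: 18.67
ee_pos: [524.0, -266.3, 196.5]
eef_rot: [-90.7, 69.7, -141.3]
force: [-0.3, -0.5, 0.1]
width: 60.9
```

```bash
python3 to.py 510 -290 150 40 20 0 510 -290 50 40 20 0
python3 - <<'E'
from meas import *
s=snap('top');S=snap('side'); print(cups(s),cups(S))
cv2.imwrite('pics/m9.png',cv2.cvtColor(np.hstack([cv2.resize(s['pixels'][180:340,260:460],(400,320)),cv2.resize(S['pixels'][100:310,260:470],(400,320))]),cv2.COLOR_RGB2BGR))
E
```

```text
18.6667 [-62.  29. 111.  69.  81. -51.] [ 524. -266.  197.] [-0.3 -0.5  0.1] 60.9
[510.0, -290.0, 150.0, 40.0, 20.0, 0.0] [0.07, -0.42, -2.16] [0.0, -0.07, 0.1] rows 1.3
[510.0, -290.0, 50.0, 40.0, 20.0, 0.0] [0.07, -0.42, -6.16] [0.0, -0.07, 0.1] rows 3.7
[[np.float64(605.8), np.float64(285.3), 81], [np.float64(506.9), np.float64(-279.3), 238]] [[np.float64(509.0), np.float64(-273.4), 239], [np.float64(575.6), np.float64(-300.6), 87], [np.float64(606.8), np.float64(288.4), 82]]
```

View pics/m9.png

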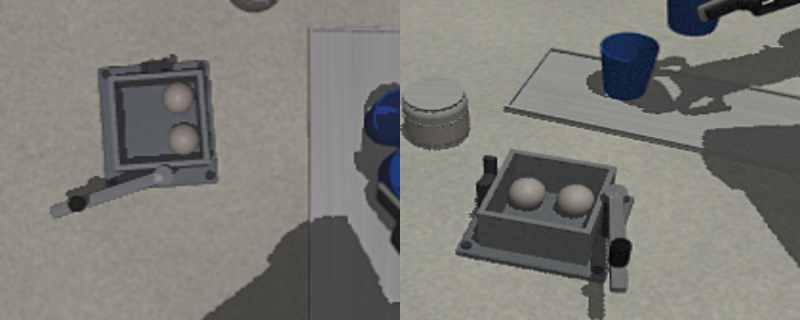

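Two balls are in the well, at (178,97) and (182,138) in the crop. The cup already on the tray has been knocked to about (576,-301), still upright, so this one goes at (465,-285).

>>> move_arm:
  increments:
    - {"hand": 0.5,"x": -0.8,"y": -0.2,"z": -0.2,"ax": 0,"ay": 0,"az": 0}
    - {"hand": 0.5,"x": -1.73,"y": -0.2,"z": -0.8,"ax": 0,"ay": 0,"az": 0}
    - {"hand": 0.5,"x": -1.73,"y": -0.2,"z": -2,"ax": 0,"ay": 0,"az": 0.1}
    - {"hand": 0.5,"x": -1.73,"y": -0.2,"z": -3.3,"ax": 0,"ay": 0,"az": 0.1}
    - {"hand": 0.5,"x": -1.73,"y": -0.2,"z": -4.4,"ax": 0,"ay": 0,"az": 0.1}
    - {"hand": 0.5,"x": -1.73,"y": -0.2,"z": -5.3,"ax": 0,"ay": 0,"az": 0.1}
    - {"hand": 0.5,"x": -1.73,"y": -0.2,"z": -5.8,"ax": 0,"ay": 0,"az": 0.1}
    - {"hand": 0.5,"x": -1.73,"y": -0.2,"z": -6,"ax": 0,"ay": 0,"az": 0.1}
    - {"hand": 0.5,"x": -1.73,"y": -0.2,"z": -6.1,"ax": 0,"ay": 0,"az": 0.1}
    - {"hand": 0.5,"x": -1.73,"y": -0.2,"z": -6.1,"ax": 0,"ay": 0,"az": 0.1}

```text
t: 19.6
ee_pos: [481.1, -266.1, 46.3]
eef_rot: [-91.3, 69.8, -140.9]
force: [0.4, -0.2, -0.2]
width: 60.6
```

```bash
python3 to.py 465 -285 51 40 20 0; python3 -c "
from meas import *
print(cups(snap('top')));print(cups(snap('side')))"
```

```text
19.6 [-66.  46. 111.  67.  78. -66.] [ 481. -266.   46.] [ 0.4 -0.2 -0.2] 60.6
[465.0, -285.0, 51.0, 40.0, 20.0, 0.0] [-0.01, -0.23, -0.11] [-0.04, -0.07, -0.05] rows 0.2
[[np.float64(605.9), np.float64(285.5), 81], [np.float64(574.2), np.float64(-304.0), 88], [np.float64(464.3), np.float64(-278.8), 89]]
[[np.float64(575.9), np.float64(-300.7), 87], [np.float64(466.4), np.float64(-276.8), 89], [np.float64(606.8), np.float64(288.5), 82]]
```

>>> move_arm:
  increments:
    - {"hand": 0.5,"x": 0,"y": 0,"z": -0.1,"ax": 0,"ay": 0,"az": 0}
    - {"hand": 0,"x": 0,"y": 0,"z": -0.1,"ax": 0,"ay": 0,"az": 0}
    - {"hand": -0.5,"x": 0,"y": 0,"z": -0.1,"ax": 0,"ay": 0,"az": 0}
    - {"hand": -1,"x": 0,"y": 0,"z": -0.1,"ax": 0,"ay": 0,"az": 0}
    - {"hand": -1,"x": 0,"y": 0,"z": -0.1,"ax": 0,"ay": 0,"az": 0}
    - {"hand": -1,"x": -0.8,"y": -0.64,"z": 0.1,"ax": 0,"ay": 0,"az": 0}
    - {"hand": -1,"x": -1.8,"y": -1.4,"z": 0.3,"ax": 0,"ay": 0,"az": 0}
    - {"hand": -1,"x": -3,"y": -2.4,"z": 0.8,"ax": 0,"ay": 0,"az": 0}
    - {"hand": -1,"x": -3.6,"y": -2.9,"z": 2.2,"ax": 0,"ay": 0,"az": 0}
    - {"hand": -1,"x": -3.6,"y": -2.9,"z": 3.8,"ax": 0,"ay": 0,"az": 0}

```text
t: 20.53
ee_pos: [388.5, -342.1, 139.9]
eef_rot: [-91.7, 69.7, -141.7]
force: [0.5, -0.2, 0.8]
width: 85.1
```

```bash
python3 to.py 480 -150 260 45 20 0 480 100 230 45 20 0; python3 -c "
from meas import *
print(cups(snap('top')));print(cups(snap('side')))"
```

```text
20.5333 [-78.  36. 109.  56.  88. -59.] [ 388. -342.  140.] [ 0.5 -0.2  0.8] 85.1
[480.0, -150.0, 260.0, 45.0, 20.0, 0.0] [4.25, 8.27, 4.5] [-0.05, -0.1, 0.85] rows 6.2
[480.0, 100.0, 230.0, 45.0, 20.0, 0.0] [4.25, 18.27, 3.3] [-0.05, -0.1, 0.85] rows 11.4
[[np.float64(605.7), np.float64(285.5), 81], [np.float64(574.1), np.float64(-303.8), 87], [np.float64(463.6), np.float64(-280.2), 88]]
[[np.float64(576.1), np.float64(-300.7), 87], [np.float64(465.3), np.float64(-277.6), 87], [np.float64(607.0), np.float64(288.5), 82]]
```

>>> move_arm:
  increments:
    - {"hand": -1,"x": 0.3,"y": 0.5,"z": 1.4,"ax": 0,"ay": 0,"az": 0}
    - {"hand": -1,"x": 0.7,"y": 1.5,"z": 2.6,"ax": 0,"ay": 0,"az": 0}
    - {"hand": -1,"x": 1.2,"y": 2.8,"z": 3.6,"ax": 0,"ay": 0,"az": 0}
    - {"hand": -1,"x": 1.8,"y": 4.2,"z": 4.3,"ax": 0,"ay": 0,"az": 0}
    - {"hand": -1,"x": 2.4,"y": 5.7,"z": 4.5,"ax": 0,"ay": 0,"az": 0}
    - {"hand": -1,"x": 3,"y": 7.2,"z": 4.5,"ax": 0,"ay": 0,"az": 0}
    - {"hand": -1,"x": 3.5,"y": 8.8,"z": 4.5,"ax": 0,"ay": 0,"az": 0}
    - {"hand": -1,"x": 4,"y": 10.4,"z": 4.5,"ax": 0,"ay": 0,"az": 0}
    - {"hand": -1,"x": 4.3,"y": 12,"z": 4.5,"ax": 0,"ay": 0,"az": 0}
    - {"hand": -1,"x": 4.5,"y": 13.6,"z": 4.5,"ax": 0,"ay": 0,"az": 0}

```text
t: 21.47
ee_pos: [503.3, 2.7, 252.8]
eef_rot: [-91.3, 69.8, -141.0]
force: [1.0, -0.1, 0.4]
width: 85.4
```

```bash
python3 to.py 516 224 160 35 20 0 516 224 42 35 20 0; python3 -c "
from meas import *
print(cups(snap('top')));print(cups(snap('side')))"
```

```text
21.4667 [-42.   4. 137.  83.  70. -48.] [503.   3. 253.] [ 1.  -0.1  0.4] 85.4
[516.0, 224.0, 160.0, 35.0, 20.0, 0.0] [1.19, 9.33, -4.01] [-0.03, -0.08, -0.87] rows 6.1
[516.0, 224.0, 42.0, 35.0, 20.0, 0.0] [1.19, 9.33, -8.73] [-0.03, -0.08, -0.87] rows 7.7
[[np.float64(605.7), np.float64(285.5), 81], [np.float64(574.1), np.float64(-303.7), 88], [np.float64(463.6), np.float64(-280.1), 88]]
[[np.float64(574.6), np.float64(-299.6), 87], [np.float64(485.7), np.float64(-218.5), 88], [np.float64(606.9), np.float64(288.4), 81]]
```

>>> move_arm:
  increments:
    - {"hand": -1,"x": 0.1,"y": 1.6,"z": 0,"ax": 0,"ay": 0,"az": 0}
    - {"hand": -1,"x": 0.2,"y": 3.2,"z": 0,"ax": 0,"ay": 0,"az": -0.2}
    - {"hand": -1,"x": 0.4,"y": 4.8,"z": -0.3,"ax": 0,"ay": 0,"az": -0.4}
    - {"hand": -1,"x": 0.7,"y": 6.4,"z": -0.7,"ax": 0,"ay": 0,"az": -0.6}
    - {"hand": -1,"x": 1,"y": 8,"z": -1.5,"ax": 0,"ay": 0,"az": -0.8}
    - {"hand": -1,"x": 1.2,"y": 9.2,"z": -3,"ax": 0,"ay": 0,"az": -0.87}
    - {"hand": -1,"x": 1.2,"y": 9.3,"z": -4.6,"ax": 0,"ay": 0,"az": -0.87}
    - {"hand": -1,"x": 1.2,"y": 9.3,"z": -6.2,"ax": 0,"ay": 0,"az": -0.87}
    - {"hand": -1,"x": 1.2,"y": 9.3,"z": -7.8,"ax": 0,"ay": 0,"az": -0.87}
    - {"hand": -1,"x": 1.2,"y": 9.3,"z": -8.7,"ax": 0,"ay": 0,"az": -0.87}

```text
t: 22.4
ee_pos: [533.1, 233.7, 33.1]
eef_rot: [-91.1, 69.7, -146.0]
force: [1.2, 0.2, 0.4]
width: 85.4
```

```bash
python3 to.py 606 287 42 35 20 0 ; python3 -c "
from meas import *
print(cups(snap('top')));print(cups(snap('side')))"
```

```text
22.4 [  4.  42. 137. 148.  69. -89.] [533. 234.  33.] [1.2 0.2 0.4] 85.4
[606.0, 287.0, 42.0, 35.0, 20.0, 0.0] [3.59, 2.61, 0.06] [-0.03, -0.07, -0.01] rows 2.7
[[np.float64(605.7), np.float64(285.5), 81], [np.float64(574.2), np.float64(-303.8), 88], [np.float64(463.4), np.float64(-280.4), 88]]
[[np.float64(575.8), np.float64(-300.3), 87], [np.float64(465.4), np.float64(-277.6), 87], [np.float64(607.0), np.float64(288.6), 81]]
```

>>> move_arm:
  increments:
    - {"hand": -1,"x": 0.9,"y": 0.7,"z": 0,"ax": 0,"ay": 0,"az": 0}
    - {"hand": -1,"x": 1.9,"y": 1.4,"z": 0,"ax": 0,"ay": 0,"az": 0}
    - {"hand": -1,"x": 2.9,"y": 2.1,"z": 0,"ax": 0,"ay": 0,"az": 0}
    - {"hand": -1,"x": 3.6,"y": 2.6,"z": 0,"ax": 0,"ay": 0,"az": 0}
    - {"hand": -1,"x": 3.6,"y": 2.6,"z": 0,"ax": 0,"ay": 0,"az": 0}
    - {"hand": 0,"x": 3.6,"y": 2.6,"z": 0,"ax": 0,"ay": 0,"az": 0}
    - {"hand": 0.3,"x": 3.6,"y": 2.6,"z": 0,"ax": 0,"ay": 0,"az": 0}
    - {"hand": 0.5,"x": 3.6,"y": 2.6,"z": 0,"ax": 0,"ay": 0,"az": 0}
    - {"hand": 0.5,"x": 3.6,"y": 2.6,"z": 0,"ax": 0,"ay": 0,"az": 0}
    - {"hand": 0.5,"x": 3.6,"y": 2.6,"z": 0,"ax": 0,"ay": 0,"az": 0}

```text
t: 23.33
ee_pos: [623.8, 297.9, 39.9]
eef_rot: [-91.1, 70.3, -146.1]
force: [-2.5, -1.4, 8.2]
width: 61.9
```

```bash
python3 to.py 590 150 230 40 20 0 560 25 155 40 20 0
```

```text
23.3333 [ 12.  42. 126. 155.  59. -84.] [624. 298.  40.] [-2.5 -1.4  8.2] 61.9
[590.0, 150.0, 230.0, 40.0, 20.0, 0.0] [-0.72, -5.38, 7.3] [-0.08, -0.0, 0.84] rows 5.5
[560.0, 25.0, 155.0, 40.0, 20.0, 0.0] [-1.92, -10.38, 4.3] [-0.08, -0.0, 0.84] rows 6.8
```

>>> move_arm:
  increments:
    - {"hand": 0.5,"x": 0,"y": 0,"z": 0.8,"ax": 0,"ay": 0,"az": 0}
    - {"hand": 0.5,"x": 0,"y": 0,"z": 1.8,"ax": 0,"ay": 0,"az": 0}
    - {"hand": 0.5,"x": 0,"y": 0,"z": 3,"ax": 0,"ay": 0,"az": 0}
    - {"hand": 0.5,"x": -0.1,"y": -0.8,"z": 4.2,"ax": 0,"ay": 0,"az": 0.2}
    - {"hand": 0.5,"x": -0.3,"y": -1.8,"z": 5.4,"ax": 0,"ay": 0,"az": 0.3}
    - {"hand": 0.5,"x": -0.5,"y": -3,"z": 6.3,"ax": 0,"ay": 0,"az": 0.5}
    - {"hand": 0.5,"x": -0.8,"y": -4.4,"z": 6.8,"ax": 0,"ay": 0,"az": 0.6}
    - {"hand": 0.5,"x": -1.1,"y": -5.8,"z": 6.8,"ax": 0,"ay": 0,"az": 0.8}
    - {"hand": 0.5,"x": -1.5,"y": -7.2,"z": 6.6,"ax": 0,"ay": 0,"az": 0.84}
    - {"hand": 0.5,"x": -1.9,"y": -8.6,"z": 6.2,"ax": 0,"ay": 0,"az": 0.84}

```text
t: 24.17
ee_pos: [574.3, 81.0, 191.8]
eef_rot: [-90.8, 69.8, -140.8]
force: [1.2, -0.4, -1.7]
width: 61.9
```

```bash
python3 to.py 560 25 157 40 20 0;  python3 -c "
from meas import *
print(cups(snap('top')));print(cups(snap('side','s10.png')))"
```

```text
24.1667 [-25.  16. 134. 102.  60. -59.] [574.  81. 192.] [ 1.2 -0.4 -1.7] 61.9
[560.0, 25.0, 157.0, 40.0, 20.0, 0.0] [0.06, -1.71, -1.69] [-0.01, -0.06, 0.0] rows 1.4
[[np.float64(558.2), np.float64(66.6), 233], [np.float64(574.1), np.float64(-303.8), 88], [np.float64(463.7), np.float64(-280.3), 88]]
[[np.float64(575.9), np.float64(-300.8), 87], [np.float64(560.5), np.float64(64.9), 229]]
```

View pics/s10.png

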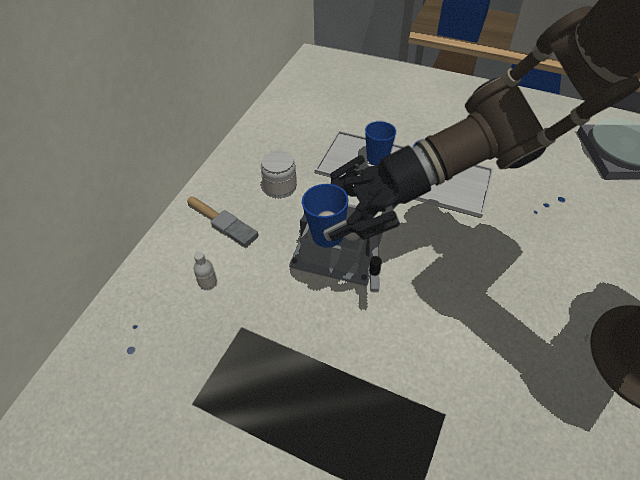

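The mat is empty and the third cup, with its ball, is held at (325,212). Pour as before.

>>> move_arm:
  increments:
    - {"hand": 0.5,"x": 0,"y": -0.8,"z": -0.6,"ax": 0,"ay": 0,"az": 0}
    - {"hand": 0.5,"x": 0,"y": -1.6,"z": -1.3,"ax": 0,"ay": 0,"az": 0}
    - {"hand": 0.5,"x": 0,"y": -1.7,"z": -1.7,"ax": 0,"ay": 0,"az": 0}
    - {"hand": 0.5,"x": 0,"y": -1.7,"z": -1.7,"ax": 0.76,"ay": 0.64,"az": -0.36}
    - {"hand": 0.5,"x": 0,"y": -1.7,"z": -1.7,"ax": 1.52,"ay": 1.28,"az": -0.72}
    - {"hand": 0.5,"x": 0,"y": -1.7,"z": -1.7,"ax": 2.28,"ay": 1.92,"az": -1.08}
    - {"hand": 0.5,"x": 0,"y": -1.7,"z": -1.7,"ax": 3.04,"ay": 2.56,"az": -1.44}
    - {"hand": 0.5,"x": 0,"y": -1.7,"z": -1.7,"ax": 3.8,"ay": 3.2,"az": -1.8}
    - {"hand": 0.5,"x": 0,"y": -1.7,"z": -1.7,"ax": 4.56,"ay": 3.84,"az": -2.16}
    - {"hand": 0.5,"x": 0,"y": -1.7,"z": -1.7,"ax": 5.32,"ay": 4.48,"az": -2.52}

```text
t: 25.1
ee_pos: [574.2, 41.7, 147.5]
eef_rot: [-152.7, 41.3, 149.3]
force: [0.3, 0.6, -2.0]
width: 62.0
```

```bash
python3 to.py 560 25 157 40 20 80 560 25 157 40 20 120
```

```text
25.1 [-30.  24. 132.  99.  64. -20.] [574.  42. 147.] [ 0.3  0.6 -2. ] 62.0
[560.0, 25.0, 157.0, 40.0, 20.0, 80.0] [0.07, -0.14, 0.08] [4.16, 3.48, -2.05] rows 4.9
[560.0, 25.0, 157.0, 40.0, 20.0, 120.0] [0.07, -0.14, 0.08] [8.94, 7.53, -4.34] rows 10.4
```

>>> move_arm:
  increments:
    - {"hand": 0.5,"x": 0,"y": -0.1,"z": 0.1,"ax": 0.76,"ay": 0.64,"az": -0.36}
    - {"hand": 0.5,"x": 0,"y": -0.1,"z": 0.1,"ax": 1.52,"ay": 1.28,"az": -0.72}
    - {"hand": 0.5,"x": 0,"y": -0.1,"z": 0.1,"ax": 2.28,"ay": 1.92,"az": -1.08}
    - {"hand": 0.5,"x": 0,"y": -0.1,"z": 0.1,"ax": 3.04,"ay": 2.56,"az": -1.44}
    - {"hand": 0.5,"x": 0,"y": -0.1,"z": 0.1,"ax": 3.8,"ay": 3.2,"az": -1.8}
    - {"hand": 0.5,"x": 0,"y": -0.1,"z": 0.1,"ax": 4.56,"ay": 3.84,"az": -2.16}
    - {"hand": 0.5,"x": 0,"y": -0.1,"z": 0.1,"ax": 5.32,"ay": 4.48,"az": -2.52}
    - {"hand": 0.5,"x": 0,"y": -0.1,"z": 0.1,"ax": 6.08,"ay": 5.12,"az": -2.88}
    - {"hand": 0.5,"x": 0,"y": -0.1,"z": 0.1,"ax": 6.84,"ay": 5.76,"az": -3.24}
    - {"hand": 0.5,"x": 0,"y": -0.1,"z": 0.1,"ax": 7.6,"ay": 6.4,"az": -3.6}

```text
t: 25.93
ee_pos: [574.1, 39.3, 150.0]
eef_rot: [-159.1, -17.6, 123.8]
force: [-0.4, 0.8, -2.1]
width: 62.2
```

>>> move_arm:
  increments:
    - {"hand": 0.5,"x": 0,"y": 0,"z": 0,"ax": 0.7,"ay": 0.6,"az": -0.34}
    - {"hand": 0.5,"x": 0,"y": 0,"z": 0,"ax": 1.4,"ay": 1.2,"az": -0.66}
    - {"hand": 0.5,"x": 0,"y": 0,"z": 0,"ax": 1.4,"ay": 1.2,"az": -0.66}
    - {"hand": 0.5,"x": 0,"y": 0,"z": 0,"ax": 1.4,"ay": 1.2,"az": -0.66}
    - {"hand": 0.5,"x": 0,"y": 0,"z": 0,"ax": 1.4,"ay": 1.2,"az": -0.66}
    - {"hand": 0.5,"x": 0,"y": 0,"z": 0,"ax": 1.4,"ay": 1.2,"az": -0.66}
    - {"hand": 0.5,"x": 0,"y": 0,"z": 0,"ax": 1.4,"ay": 1.2,"az": -0.66}
    - {"hand": 0.5,"x": 0,"y": 0,"z": 0.2,"ax": 0.7,"ay": 0.6,"az": -0.34}
    - {"hand": 0.5,"x": 0,"y": 0,"z": 0.4,"ax": 0,"ay": 0,"az": 0}
    - {"hand": 0.5,"x": 0,"y": 0,"z": 0.6,"ax": -0.76,"ay": -0.64,"az": 0.36}

```text
t: 26.77
ee_pos: [575.7, 38.2, 165.7]
eef_rot: [-159.8, -11.0, 126.4]
force: [-0.2, -0.4, -1.0]
width: 61.6
```

```bash
python3 to.py 560 25 180 40 20 0
```

```text
26.7667 [-31.  22. 132.  98.  64.  39.] [576.  38. 166.] [-0.2 -0.4 -1. ] 61.6
[560.0, 25.0, 180.0, 40.0, 20.0, 0.0] [0.01, 0.0, 0.27] [-12.18, -10.26, 5.72] rows 14.2
```

>>> move_arm:
  increments:
    - {"hand": 0.5,"x": 0,"y": 0,"z": 0.4,"ax": -0.83,"ay": -0.69,"az": 0.39}
    - {"hand": 0.5,"x": 0,"y": 0,"z": 0.8,"ax": -1.66,"ay": -1.38,"az": 0.78}
    - {"hand": 0.5,"x": 0,"y": 0,"z": 1.2,"ax": -2.49,"ay": -2.07,"az": 1.17}
    - {"hand": 0.5,"x": 0,"y": 0,"z": 1.6,"ax": -3.3,"ay": -2.76,"az": 1.56}
    - {"hand": 0.5,"x": 0,"y": 0,"z": 2.2,"ax": -4.15,"ay": -3.45,"az": 1.95}
    - {"hand": 0.5,"x": 0,"y": -1,"z": 2.6,"ax": -5,"ay": -4.14,"az": 2.35}
    - {"hand": 0.5,"x": -0.3,"y": -2,"z": 2.6,"ax": -5.8,"ay": -4.83,"az": 2.75}
    - {"hand": 0.5,"x": -0.6,"y": -3.2,"z": 2.6,"ax": -6.6,"ay": -5.5,"az": 3.14}
    - {"hand": 0.5,"x": -0.9,"y": -4.6,"z": 2.6,"ax": -7.4,"ay": -6.1,"az": 3.5}
    - {"hand": 0.5,"x": -1.2,"y": -6,"z": 2.6,"ax": -8.2,"ay": -6.8,"az": 3.9}

```text
t: 27.6
ee_pos: [545.0, -112.6, 231.0]
eef_rot: [-145.7, 51.3, 158.3]
force: [1.1, -0.3, -0.6]
width: 61.8
```

>>> move_arm:
  increments:
    - {"hand": 0.5,"x": -1,"y": -0.8,"z": 0,"ax": -0.8,"ay": -0.67,"az": 0.38}
    - {"hand": 0.5,"x": -2,"y": -1.6,"z": 0,"ax": -1.6,"ay": -1.34,"az": 0.76}
    - {"hand": 0.5,"x": -3,"y": -2.6,"z": 0,"ax": -2.4,"ay": -2,"az": 1.14}
    - {"hand": 0.5,"x": -4,"y": -3.6,"z": 0,"ax": -3.2,"ay": -2.7,"az": 1.5}
    - {"hand": 0.5,"x": -5,"y": -4.6,"z": 0,"ax": -3.9,"ay": -3.3,"az": 1.8}
    - {"hand": 0.5,"x": -6,"y": -5.4,"z": 0,"ax": -3.9,"ay": -3.3,"az": 1.8}
    - {"hand": 0.5,"x": -6.7,"y": -6,"z": 0,"ax": -3.9,"ay": -3.3,"az": 1.8}
    - {"hand": 0.5,"x": -6.7,"y": -6,"z": 0,"ax": -3.9,"ay": -3.3,"az": 1.8}

```text
t: 28.27
ee_pos: [376.7, -265.8, 230.7]
eef_rot: [-92.6, 69.4, -143.6]
force: [0.5, -0.6, 0.0]
width: 61.7
```

```bash
python3 to.py 360 -288 100 40 20 0 360 -288 54 40 20 0
python3 - <<'E'
from meas import *
s=snap('top');S=snap('side'); print(cups(s),cups(S))
cv2.imwrite('pics/m11.png',cv2.cvtColor(np.hstack([cv2.resize(s['pixels'][180:380,260:500],(400,333)),cv2.resize(S['pixels'][100:310,260:512],(400,333))]),cv2.COLOR_RGB2BGR))
E
```

```text
28.2667 [-77.  20. 120.  57.  90. -54.] [ 377. -266.  231.] [ 0.5 -0.6  0. ] 61.7
[360.0, -288.0, 100.0, 40.0, 20.0, 0.0] [-0.03, -0.36, -5.53] [-0.06, -0.17, 0.18] rows 3.3
[360.0, -288.0, 54.0, 40.0, 20.0, 0.0] [-0.03, -0.36, -7.37] [-0.06, -0.17, 0.18] rows 4.4
[[np.float64(574.1), np.float64(-303.7), 88], [np.float64(463.6), np.float64(-280.2), 88], [np.float64(361.5), np.float64(-278.2), 272]] [[np.float64(364.1), np.float64(-273.7), 272], [np.float64(575.9), np.float64(-300.5), 87], [np.float64(465.4), np.float64(-277.4), 87]]
```

View pics/m11.png

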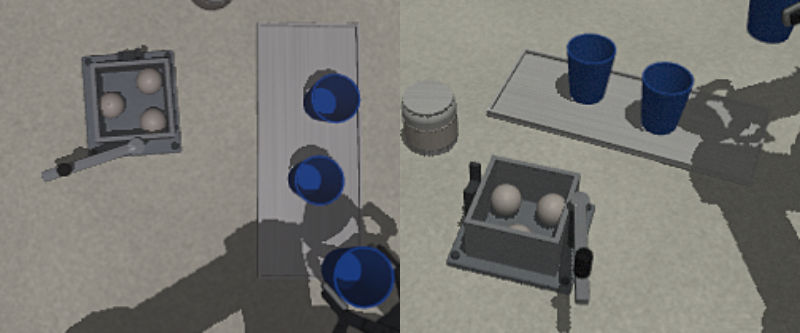

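All three balls are in the well, at (149,82), (112,104) and (152,119) in the crop. Two cups are upright on the tray. Place the third.

>>> move_arm:
  increments:
    - {"hand": 0.5,"x": 0,"y": -0.3,"z": -1.2,"ax": -0.05,"ay": -0.15,"az": 0.15}
    - {"hand": 0.5,"x": 0,"y": -0.3,"z": -2.6,"ax": -0.05,"ay": -0.15,"az": 0.15}
    - {"hand": 0.5,"x": 0,"y": -0.3,"z": -4,"ax": -0.05,"ay": -0.15,"az": 0.15}
    - {"hand": 0.5,"x": 0,"y": -0.3,"z": -5.2,"ax": -0.05,"ay": -0.15,"az": 0.15}
    - {"hand": 0.5,"x": 0,"y": -0.3,"z": -6.2,"ax": -0.05,"ay": -0.15,"az": 0.15}
    - {"hand": 0.5,"x": 0,"y": -0.3,"z": -6.8,"ax": -0.05,"ay": -0.15,"az": 0.15}
    - {"hand": 0.5,"x": 0,"y": -0.3,"z": -7.2,"ax": -0.05,"ay": -0.15,"az": 0.15}
    - {"hand": 0.5,"x": 0,"y": -0.3,"z": -7.35,"ax": -0.05,"ay": -0.15,"az": 0.15}
    - {"hand": 0.5,"x": 0,"y": -0.3,"z": -7.4,"ax": -0.05,"ay": -0.15,"az": 0.15}
    - {"hand": 0.5,"x": 0,"y": -0.3,"z": -7.4,"ax": -0.05,"ay": -0.15,"az": 0.15}

```text
t: 29.2
ee_pos: [378.8, -269.2, 46.3]
eef_rot: [-90.6, 70.1, -140.5]
force: [-0.6, -0.3, 0.1]
width: 62.0
```

```bash
python3 to.py 360 -288 52 40 20 0; python3 -c "
from meas import *
print(cups(snap('top')));print(cups(snap('side')))"
```

```text
29.2 [-77.  44. 116.  58.  80. -71.] [ 379. -269.   46.] [-0.6 -0.3  0.1] 62.0
[360.0, -288.0, 52.0, 40.0, 20.0, 0.0] [-0.12, -0.22, -0.07] [-0.04, -0.01, -0.02] rows 0.2
[[np.float64(574.2), np.float64(-303.7), 87], [np.float64(463.6), np.float64(-280.2), 88], [np.float64(363.0), np.float64(-282.0), 88]]
[[np.float64(575.6), np.float64(-300.6), 87], [np.float64(465.6), np.float64(-277.3), 87], [np.float64(364.9), np.float64(-278.6), 88]]
```

Nearly touching: ease down 2 mm, release and retract.

>>> move_arm:
  increments:
    - {"hand": 0.5,"x": 0,"y": 0,"z": -0.08,"ax": 0,"ay": 0,"az": 0}
    - {"hand": 0,"x": 0,"y": 0,"z": -0.08,"ax": 0,"ay": 0,"az": 0}
    - {"hand": -0.5,"x": 0,"y": 0,"z": -0.08,"ax": 0,"ay": 0,"az": 0}
    - {"hand": -1,"x": 0,"y": 0,"z": -0.08,"ax": 0,"ay": 0,"az": 0}
    - {"hand": -1,"x": 0,"y": 0,"z": -0.08,"ax": 0,"ay": 0,"az": 0}
    - {"hand": -1,"x": -0.8,"y": -0.64,"z": 0.1,"ax": 0,"ay": 0,"az": 0}
    - {"hand": -1,"x": -1.8,"y": -1.4,"z": 0.3,"ax": 0,"ay": 0,"az": 0}
    - {"hand": -1,"x": -3,"y": -2.4,"z": 0.8,"ax": 0,"ay": 0,"az": 0}
    - {"hand": -1,"x": -3.6,"y": -2.9,"z": 2.2,"ax": 0,"ay": 0,"az": 0}
    - {"hand": -1,"x": -3.6,"y": -2.9,"z": 3.8,"ax": 0,"ay": 0,"az": 0}

```text
t: 30.13
ee_pos: [286.1, -345.0, 140.1]
eef_rot: [-91.0, 70.0, -141.1]
force: [0.9, -0.3, 0.8]
width: 85.5
```

```bash
python3 to.py 400 -160 280 70 20 0; python3 -c "
from meas import *
print(cups(snap('top')));print(cups(snap('side')))"
```

```text
30.1333 [-89.  35. 111.  47.  92. -64.] [ 286. -345.  140.] [ 0.9 -0.3  0.8] 85.5
[400.0, -160.0, 280.0, 70.0, 20.0, 0.0] [4.84, 8.18, 5.3] [-0.03, -0.05, 5.03] rows 6.5
[[np.float64(574.2), np.float64(-303.7), 87], [np.float64(463.8), np.float64(-280.4), 88], [np.float64(362.1), np.float64(-282.5), 88]]
[[np.float64(575.7), np.float64(-300.5), 87], [np.float64(465.6), np.float64(-277.3), 87], [np.float64(364.2), np.float64(-279.0), 87]]
```

All three cups are standing on the tray. Next is the bar: tool pointing down, gripping the knob with the jaw axis tangential.

```bash
python3 to.py 400 -150 300 75 55 0 475 61 190 107.7 90 0
```

```text
30.2333 [-88.  35. 111.  48.  92. -64.] [ 288. -346.  145.] [ 0.1  1.  -1.1] 85.4
[400.0, -150.0, 300.0, 75.0, 55.0, 0.0] [4.61, 8.33, 5.49] [-4.95, 3.21, 5.65] rows 6.8
[475.0, 61.0, 190.0, 107.7, 90.0, 0.0] [7.48, 16.28, 0.93] [-11.77, 3.46, 9.77] rows 13.1
```

>>> move_arm:
  increments:
    - {"hand": -1,"x": 0,"y": 0,"z": 1.5,"ax": 0,"ay": 0,"az": 0}
    - {"hand": -1,"x": 0,"y": 0,"z": 3,"ax": -0.6,"ay": 0.4,"az": 0.7}
    - {"hand": -1,"x": 0.3,"y": 0.6,"z": 4.4,"ax": -1.2,"ay": 0.8,"az": 1.4}
    - {"hand": -1,"x": 0.8,"y": 1.7,"z": 5.4,"ax": -1.8,"ay": 1.2,"az": 2.1}
    - {"hand": -1,"x": 1.4,"y": 2.8,"z": 6,"ax": -2.4,"ay": 1.6,"az": 2.8}
    - {"hand": -1,"x": 2,"y": 4,"z": 6,"ax": -3,"ay": 2,"az": 3.5}
    - {"hand": -1,"x": 2.7,"y": 5.4,"z": 6,"ax": -3.6,"ay": 2.4,"az": 4.2}
    - {"hand": -1,"x": 3.4,"y": 6.6,"z": 6,"ax": -4.2,"ay": 2.8,"az": 4.9}
    - {"hand": -1,"x": 4,"y": 7.8,"z": 6,"ax": -4.9,"ay": 3.2,"az": 5.6}
    - {"hand": -1,"x": 4.6,"y": 8.3,"z": 6,"ax": -4.9,"ay": 3.2,"az": 5.6}

```text
t: 31.07
ee_pos: [405.3, -129.9, 292.6]
eef_rot: [-90.4, 35.3, -105.2]
force: [0.3, -0.6, 0.5]
width: 85.4
```

```bash
python3 to.py 475 61 200 107.7 90 0
```

```text
31.0667 [-46.   0. 113.  30.  87. -38.] [ 405. -130.  293.] [ 0.3 -0.6  0.5] 85.4
[475.0, 61.0, 200.0, 107.7, 90.0, 0.0] [2.79, 7.63, -4.58] [-5.96, -0.19, 5.29] rows 6.7
```

>>> move_arm:
  increments:
    - {"hand": -1,"x": 0.4,"y": 1.2,"z": 0,"ax": -0.8,"ay": 0,"az": 0.7}
    - {"hand": -1,"x": 0.8,"y": 2.4,"z": -0.4,"ax": -1.6,"ay": 0,"az": 1.4}
    - {"hand": -1,"x": 1.3,"y": 3.6,"z": -1,"ax": -2.4,"ay": -0.1,"az": 2.1}
    - {"hand": -1,"x": 1.8,"y": 4.8,"z": -2,"ax": -3.2,"ay": -0.1,"az": 2.8}
    - {"hand": -1,"x": 2.3,"y": 6,"z": -3,"ax": -4,"ay": -0.1,"az": 3.5}
    - {"hand": -1,"x": 2.8,"y": 7,"z": -4,"ax": -4.8,"ay": -0.2,"az": 4.3}
    - {"hand": -1,"x": 2.8,"y": 7.6,"z": -4.6,"ax": -5.6,"ay": -0.2,"az": 5}
    - {"hand": -1,"x": 2.8,"y": 7.6,"z": -4.6,"ax": -5.96,"ay": -0.2,"az": 5.3}
    - {"hand": -1,"x": 2.8,"y": 7.6,"z": -4.6,"ax": -5.96,"ay": -0.2,"az": 5.3}

```text
t: 31.82
ee_pos: [471.5, 58.6, 173.6]
eef_rot: [-90.1, 0.2, -72.3]
force: [0.6, 0.4, -0.2]
width: 85.4
```

```bash
python3 to.py 475 61 126 107.7 90 0; python3 -c "
from h import *
snap('side','s12.png')"
```

```text
31.8167 [  2.   5. 116.   0.  59. -16.] [471.  59. 174.] [ 0.6  0.4 -0.2] 85.4
[475.0, 61.0, 126.0, 107.7, 90.0, 0.0] [0.14, 0.1, -2.78] [-0.03, -0.03, 0.01] rows 1.7
```

View pics/s12.png

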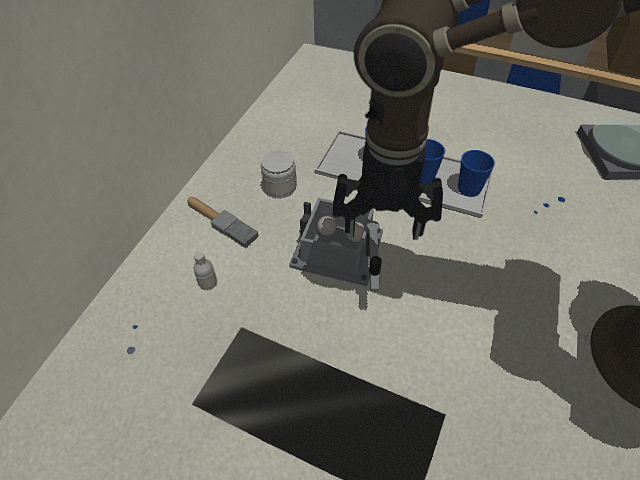

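The gripper stands above the knob at (376,265), fingers straddling it. Descend and close.

>>> move_arm:
  increments:
    - {"hand": -1,"x": 0.14,"y": 0.1,"z": -1,"ax": 0,"ay": 0,"az": 0}
    - {"hand": -1,"x": 0.14,"y": 0.1,"z": -2,"ax": 0,"ay": 0,"az": 0}
    - {"hand": -1,"x": 0.14,"y": 0.1,"z": -2.7,"ax": 0,"ay": 0,"az": 0}
    - {"hand": -1,"x": 0.14,"y": 0.1,"z": -2.7,"ax": 0,"ay": 0,"az": 0}
    - {"hand": 0,"x": 0.14,"y": 0.1,"z": -2.7,"ax": 0,"ay": 0,"az": 0}
    - {"hand": 0.4,"x": 0.14,"y": 0.1,"z": -2.7,"ax": 0,"ay": 0,"az": 0}
    - {"hand": 0.7,"x": 0.14,"y": 0.1,"z": -2.7,"ax": 0,"ay": 0,"az": 0}
    - {"hand": 0.8,"x": 0.14,"y": 0.1,"z": -2.7,"ax": 0,"ay": 0,"az": 0}
    - {"hand": 0.8,"x": 0.14,"y": 0.1,"z": -2.7,"ax": 0,"ay": 0,"az": 0}
    - {"hand": 0.8,"x": 0.14,"y": 0.1,"z": -2.7,"ax": 0,"ay": 0,"az": 0}
  newtons: 20

```text
t: 32.7
ee_pos: [477.7, 58.1, 109.3]
eef_rot: [-89.8, 0.1, -72.8]
force: [-0.8, -1.2, 4.1]
width: 17.1
```

```bash
python3 to.py 475 61 126 107.7 90 0; python3 -c "
from kin import *
from bench import ctrl
p=ctrl.sense()['ee_pos'];c=np.array([506.2,-35.4]);
v=p[:2]-c;print(np.hypot(*v),np.degrees(np.arctan2(v[1],v[0])))
t0=np.degrees(np.arctan2(v[1],v[0]))
for t in range(int(t0)-6,0,-6):
  q=c+100*np.array([np.cos(np.deg2rad(t)),np.sin(np.deg2rad(t))]); print(t,((q-p[:2])/25).round(2),round((t-t0)/6,2))
"
```

```text
32.7 [  2.  11. 118.   0.  51. -16.] [478.  58. 109.] [-0.8 -1.2  4.1] 17.1
[475.0, 61.0, 126.0, 107.7, 90.0, 0.0] [-0.11, 0.12, -0.21] [-0.04, 0.03, 0.08] rows 0.2
97.73653439658244 106.97241788626712
100 [0.45 0.2 ] -1.16
94 [0.86 0.25] -2.16
88 [1.28 0.26] -3.16
82 [1.7  0.22] -4.16
76 [2.11 0.14] -5.16
70 [2.51 0.02] -6.16
64 [ 2.89 -0.14] -7.16
58 [ 3.26 -0.35] -8.16
52 [ 3.6  -0.59] -9.16
46 [ 3.92 -0.86] -10.16
40 [ 4.21 -1.17] -11.16
34 [ 4.46 -1.5 ] -12.16
28 [ 4.67 -1.86] -13.16
22 [ 4.85 -2.24] -14.16
16 [ 4.99 -2.64] -15.16
10 [ 5.08 -3.04] -16.16
4 [ 5.13 -3.46] -17.16
```

>>> move_arm:
  increments:
    - {"hand": 0.8,"x": 0.45,"y": 0.17,"z": 0,"ax": 0,"ay": 0,"az": -1.1}
    - {"hand": 0.8,"x": 0.86,"y": 0.22,"z": 0,"ax": 0,"ay": 0,"az": -2.1}
    - {"hand": 0.8,"x": 1.28,"y": 0.24,"z": 0,"ax": 0,"ay": 0,"az": -3.1}
    - {"hand": 0.8,"x": 1.7,"y": 0.21,"z": 0,"ax": 0,"ay": 0,"az": -4.1}
    - {"hand": 0.8,"x": 2.1,"y": 0.13,"z": 0,"ax": 0,"ay": 0,"az": -5.1}
    - {"hand": 0.8,"x": 2.5,"y": 0,"z": 0,"ax": 0,"ay": 0,"az": -6.1}
    - {"hand": 0.8,"x": 2.89,"y": -0.14,"z": 0,"ax": 0,"ay": 0,"az": -7.1}
    - {"hand": 0.8,"x": 3.26,"y": -0.35,"z": 0,"ax": 0,"ay": 0,"az": -8.1}
    - {"hand": 0.8,"x": 3.6,"y": -0.6,"z": 0,"ax": 0,"ay": 0,"az": -9.1}
    - {"hand": 0.8,"x": 3.6,"y": -0.6,"z": 0,"ax": 0,"ay": 0,"az": -9.1}

```text
t: 33.53
ee_pos: [568.7, 42.6, 109.3]
eef_rot: [-89.8, 0.3, -127.5]
force: [-0.5, 0.1, 4.8]
width: 16.8
```

```bash
cat > arc.py <<'E'
from kin import *
from bench import ctrl
s=ctrl.sense(); p=s['ee_pos'];c=np.array([506.2,-35.4]);print(p.round(1),s['eef_rot'].round(1),s['force'].round(1),s['width'])
v=p[:2]-c;t0=np.degrees(np.arctan2(v[1],v[0]));print(np.hypot(*v),t0)
az=s['eef_rot'][2]+180
for t in list(range(int(t0)-6,5,-6))+[4,2]:
  q=c+100*np.array([np.cos(np.deg2rad(t)),np.sin(np.deg2rad(t))]); print(t,((q-p[:2])/25).round(2),round((t-az)/6,2))
E
python3 arc.py; python3 -c "
from h import *
C=cloud(snap('side'));k=(abs(C[...,0]-560)<60)&(abs(C[...,1]-30)<70)&(abs(C[...,2]-92)<2);P=C[k];print(len(P),cv2.minAreaRect(P[:,:2].astype(np.float32)))"
```

```text
[568.7  42.6 109.3] [ -89.8    0.3 -127.5] [-0.5  0.1  4.8] 16.77594436577121
99.89980183721534 51.28888717513318
45 [ 0.33 -0.29] -1.25
39 [ 0.61 -0.6 ] -2.25
33 [ 0.86 -0.94] -3.25
27 [ 1.06 -1.3 ] -4.25
21 [ 1.24 -1.68] -5.25
15 [ 1.36 -2.08] -6.25
9 [ 1.45 -2.49] -7.25
4 [ 1.49 -2.84] -8.08
2 [ 1.5  -2.98] -8.41
425 ((544.0761108398438, 17.356590270996094), (141.46099853515625, 22.62591552734375), 54.4533805847168)
```

>>> move_arm:
  increments:
    - {"hand": 0.8,"x": 0.33,"y": -0.29,"z": 0,"ax": 0,"ay": 0,"az": -1.2}
    - {"hand": 0.8,"x": 0.61,"y": -0.6,"z": 0,"ax": 0,"ay": 0,"az": -2.2}
    - {"hand": 0.8,"x": 0.86,"y": -0.94,"z": 0,"ax": 0,"ay": 0,"az": -3.2}
    - {"hand": 0.8,"x": 1.06,"y": -1.3,"z": 0,"ax": 0,"ay": 0,"az": -4.2}
    - {"hand": 0.8,"x": 1.24,"y": -1.68,"z": 0,"ax": 0,"ay": 0,"az": -5.2}
    - {"hand": 0.8,"x": 1.36,"y": -2.08,"z": 0,"ax": 0,"ay": 0,"az": -6.2}
    - {"hand": 0.8,"x": 1.43,"y": -2.35,"z": 0,"ax": 0,"ay": 0,"az": -6.9}
    - {"hand": 0.8,"x": 1.45,"y": -2.6,"z": 0,"ax": 0,"ay": 0,"az": -7.4}
    - {"hand": 0.8,"x": 1.47,"y": -2.7,"z": 0,"ax": 0,"ay": 0,"az": -7.7}
    - {"hand": 0.8,"x": 1.47,"y": -2.75,"z": 0,"ax": 0,"ay": 0,"az": -7.8}

```text
t: 34.42
ee_pos: [605.0, -25.1, 109.4]
eef_rot: [-89.9, 0.4, -174.1]
force: [1.3, 1.1, 2.3]
width: 16.4
```

```bash
python3 arc.py; python3 -c "
from h import *
for n in('side','top'):
  C=cloud(snap(n));k=(abs(C[...,0]-555)<65)&(abs(C[...,1]+30)<40)&(abs(C[...,2]-92)<2);P=C[k];print(len(P),cv2.minAreaRect(P[:,:2].astype(np.float32)),cv2.fitLine(P[:,:2].astype(np.float32),cv2.DIST_HUBER,0,.01,.01).ravel())"
```

```text
[605.  -25.1 109.4] [ -89.9    0.4 -174.1] [1.3 1.1 2.3] 16.39361205464305
99.34482179567797 5.9513565812451485
4 [ 0.04 -0.13] -0.31
2 [ 0.05 -0.27] -0.65
380 ((558.32177734375, -26.469268798828125), (122.91921997070312, 22.788843154907227), 6.4010701179504395) [ 9.9320132e-01  1.1640932e-01  5.5069299e+02 -2.6320845e+01]
100 ((555.34423828125, -31.2203426361084), (47.36469650268555, 13.859475135803223), 4.59933614730835) [ 9.9558830e-01  9.3829274e-02  5.5641425e+02 -3.1132063e+01]
```

>>> move_arm:
  increments:
    - {"hand": 0.8,"x": 0,"y": -0.1,"z": 0,"ax": 0,"ay": 0,"az": -0.2}
    - {"hand": 0.8,"x": 0,"y": -0.15,"z": 0,"ax": 0,"ay": 0,"az": -0.2}
    - {"hand": 0.8,"x": 0,"y": -0.2,"z": 0,"ax": 0,"ay": 0,"az": -0.2}
    - {"hand": 0.8,"x": 0,"y": -0.2,"z": 0,"ax": 0,"ay": 0,"az": -0.2}

```text
t: 34.85
ee_pos: [605.0, -25.5, 109.3]
eef_rot: [-90.3, 0.4, -175.4]
force: [3.1, 13.9, 4.8]
width: 16.7
```

```bash
python3 arc.py | head -2
```

```text
[605.  -25.5 109.3] [ -90.3    0.4 -175.4] [ 3.1 13.9  4.8] 16.687704828145904
99.27735362868084 5.746011820507989
```

The knob moved only 0.4 mm while the force rose to 14 N, so the bar is against its stop. Release, lift and back off.

>>> move_arm:
  increments:
    - {"hand": 0.5,"x": 0,"y": 0,"z": 0,"ax": 0,"ay": 0,"az": 0}
    - {"hand": 0,"x": 0,"y": 0,"z": 0,"ax": 0,"ay": 0,"az": 0}
    - {"hand": 0,"x": 0,"y": 0,"z": 0,"ax": 0,"ay": 0,"az": 0}
    - {"hand": 0,"x": 0,"y": 0,"z": 0,"ax": 0,"ay": 0,"az": 0}
    - {"hand": 0,"x": 0,"y": 0,"z": 1,"ax": 0,"ay": 0,"az": 0}
    - {"hand": 0,"x": 0,"y": 0,"z": 2.2,"ax": 0,"ay": 0,"az": 0}
    - {"hand": 0,"x": 0,"y": 0,"z": 3.6,"ax": 0,"ay": 0,"az": 0}
    - {"hand": 0,"x": 0,"y": 0,"z": 5,"ax": 0,"ay": 0,"az": 0}
    - {"hand": 0,"x": -1.2,"y": 0,"z": 6,"ax": 0,"ay": 0,"az": 0}
    - {"hand": 0,"x": -2.4,"y": 0,"z": 6.5,"ax": 0,"ay": 0,"az": 0}

```text
t: 35.68
ee_pos: [545.4, -31.6, 274.7]
eef_rot: [-89.7, 0.5, -175.3]
force: [-0.1, -0.1, 0.7]
width: 42.8
```

>>> move_arm:
  increments:
    - {"hand": 0,"x": -1.2,"y": 0.5,"z": 0,"ax": 0,"ay": 0,"az": 0}
    - {"hand": 0,"x": -2.6,"y": 1,"z": 0,"ax": 0,"ay": 0,"az": 0}
    - {"hand": 0,"x": -4,"y": 2,"z": 0,"ax": 0,"ay": 0,"az": 0}
    - {"hand": 0,"x": -5,"y": 3.2,"z": 0,"ax": 0,"ay": 0,"az": 0}
    - {"hand": 0,"x": -5,"y": 4.6,"z": 0,"ax": 0,"ay": 0,"az": 0}
    - {"hand": 0,"x": -5,"y": 6,"z": 0,"ax": 0,"ay": 0,"az": 0}
    - {"hand": 0,"x": -5,"y": 7.4,"z": 0,"ax": 0,"ay": 0,"az": 0}
    - {"hand": 0,"x": -5,"y": 8,"z": 0,"ax": 0,"ay": 0,"az": 0}
    - {"hand": 0,"x": -5,"y": 8,"z": 0,"ax": 0,"ay": 0,"az": 0}
    - {"hand": 0,"x": -5,"y": 8,"z": 0,"ax": 0,"ay": 0,"az": 0}

```text
t: 36.52
ee_pos: [417.9, 169.2, 270.1]
eef_rot: [-89.8, 0.1, -175.2]
force: [-0.1, -1.0, -0.3]
width: 42.8
```

Run:
```python
from meas import *
for n in('side','top'):
  s=snap(n,n+'13.png'); print(n,cups(s)); C=cloud(s)
  g=(abs(C[...,0]-555)<75)&(abs(C[...,1]+30)<50)
  P=C[g&(abs(C[...,2]-92)<2.5)]; k=C[g&(C[...,2]>116)&(C[...,2]<130)]
  print('bar',len(P),cv2.fitLine(P[:,:2].astype(np.float32),cv2.DIST_HUBER,0,.01,.01).ravel(),'knob',k.mean(0).round(1),len(k))
  w=C[(abs(C[...,0]-570)<70)&(abs(C[...,1]+30)<70)&(abs(C[...,2]-75)<2.5)]; print(cv2.minAreaRect(w[:,:2].astype(np.float32)))
print(ctrl.sense()['t'])
cv2.imwrite('pics/m13.png',cv2.cvtColor(np.hstack([cv2.resize(snap('top')['pixels'][180:380,260:500],(400,333)),cv2.resize(snap('side')['pixels'][100:310,260:512],(400,333))]),cv2.COLOR_RGB2BGR))
```

```text
side [[np.float64(575.0), np.float64(-300.5), 87], [np.float64(365.1), np.float64(-278.6), 87]]
bar 456 [ 9.9477834e-01  1.0205888e-01  5.5706354e+02 -2.5949078e+01] knob [606.2 -21.2 123.1] 86
((570.1182250976562, -27.109046936035156), (138.25440979003906, 111.56140899658203), 5.840784549713135)
top [[np.float64(574.1), np.float64(-303.7), 88], [np.float64(463.6), np.float64(-280.4), 88], [np.float64(362.3), np.float64(-282.5), 88]]
bar 282 [ 9.9585950e-01  9.0906024e-02  5.5182983e+02 -3.1497433e+01] knob [605.3 -26.9 123.5] 53
((575.1554565429688, -29.626789093017578), (118.2812728881836, 108.04419708251953), 4.567576885223389)
36.6167
```

View pics/m13.png

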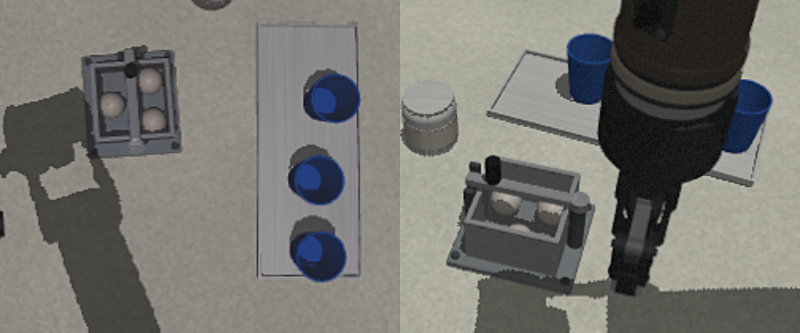

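The last view shows the bar lying across the well in its catch, three balls beneath it and three upright cups on the tray, with the gripper clear. Hand in.

```bash
python3 -c "
from bench import ctrl
print(ctrl.close_job())"
```

```text
the job is handed in; nothing more can be done
None
```

I tipped all three balls into the well, stood the three cups upright on the tray, and swung the bar home. I then backed the gripper off and handed the job in at about 36.6 s. No verdict was reported.

- **Balls:** all three were visible in the well in the last picture.
- **Cups:** the rims measured about 88 mm above the bench, as they should for cups standing upright on the tray. In the top view they were at (574,-304), (464,-280) and (362,-283), all on the flat of the tray. One cup had been knocked about 5 cm aside on the tray during the run and stayed upright, so I placed the other two around it. In the last side view the arm hid the middle cup, so only the top view confirms that one.
- **Bar:** it lies at about 5.2 to 5.9° in the world frame and the mill at 4.6 to 5.8°, within 1° of each other in each view; the limit is 3.4°. On the last push the knob moved only 0.4 mm while the force rose to 14 N, so it was against its stop.
- **Bottle, tin and brush:** I did not work near them, and they looked undisturbed in the last full picture I viewed, taken before the bar was closed. I did not measure them.
- **Disagreement:** the two cameras differed by 2 to 6 mm in y throughout.

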